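# Fetch the spare column from behind the solvent bottles

## Task

Lift the two amber solvent bottles that stand in front of the spare steel column off their stands and park both upright in the shallow metal tray; only then take the column at its balance point, carry it level and lay it in the empty cradle with its thick head resting centred in the wide saddle. After that put each bottle back upright on the middle of its own stand, the large bottle on the square plate and the small bottle on the round plate. Set everything down without dropping it, leave the other things standing about where they are, and let go of everything at the end.

Things in the scene. Friction and masses are not known exactly. Their poses are not given: they have to be found in the camera images.
- bottle_large_center (a point): the large amber bottle with white screw cap: upright, 150 mm tall, body 66 mm in diameter; the cap is 42 mm in diameter and takes up the top 26 mm (grip it there). The point is on its axis, half-way up (75 mm above its underside); z is up. About 0.24 to 0.48 kg. Starts on the square stand.
- bottle_small_center (a point): the small amber bottle with white screw cap: upright, 130 mm tall, body 52 mm in diameter; the cap is 34 mm in diameter and takes up the top 26 mm (grip it there). The point is on its axis, half-way up (65 mm above its underside); z is up. About 0.14 to 0.28 kg. Starts on the round stand.
- column_balance (a point): spare column, level in the rest: steel tube 16 mm in diameter, 180 mm long; at its +x end a heavy dark head (32 mm diameter, 36 mm long), at the other a dark nut (22 mm, 14 mm long). 230 mm in all. The point is the balance point, on the axis, 45 mm from the head's inner shoulder (81 mm from its outer face): grip the tube there, across it, from above. x points to the head. About 0.4 kg.
- stand_square: the large bottle's stand: flat square steel plate 90 x 90 x 4 mm, fixed on the bench. Origin: centre of its underside, at bench height; its top is 4 mm higher.
- stand_round: the small bottle's stand: flat round steel plate 74 mm in diameter, 4 mm thick, fixed on the bench. Origin: centre of its underside, at bench height; its top is 4 mm higher. The two stands are about 104 mm apart, either may be the left one.
- rest: rest that holds the column at the start, grey, fixed, behind the stands: base 210 x 56 x 5 mm with two V saddles, each 16 mm thick: wide one (mouth 52 mm, 48 mm high) at x = +97 mm, narrow one (mouth 32 mm, 50 mm high) at x = -60 mm. Origin: centre of underside, on the bench; x along the base, z up.
- cradle: empty cradle, white base, fixed, at one side: base 210 x 56 x 5 mm with two V saddles, each 16 mm thick: wide one (mouth 52 mm, 48 mm high) at x = +97 mm, narrow one (mouth 32 mm, 50 mm high) at x = -60 mm. Origin: centre of underside, on the bench; x along the base, z up. A seated column has its axis along x, 45 mm up, its head's middle on the wide saddle: balance point at x = +34 mm.
- tray: the shallow aluminium parking tray, fixed, on the other side: open on top, 260 mm (its x) x 150 mm (its y) outside, walls 4 mm thick and 14 mm high, floor 4 mm thick. Origin: centre of its underside, at bench height; z up. Both bottles fit side by side along its x, 120 mm apart.
- beaker_center (a point): bystander, leave it: white open beaker, 54 mm in diameter, 55 mm tall, loose, beyond the rest. The point is its centre, half-way up.
- jar_center (a point): bystander, leave it: little glass jar with steel lid, 34 mm in diameter, 46 mm tall, loose, on the robot's side of the stands. The point is its centre, half-way up.
There are look-alikes about, which are no part of the job. Leave any black look-alike of the part that bears bottle_small_center alone.

How it is judged (in metres and radians):
On the way, in this order (a step that is already met when the one before it is completed fails the run):
1. both bottles stand upright in the tray, the column still lies in its rest (x of bottle_large_center in the frame of tray between -0.105 and 0.105 m and y of bottle_large_center in the frame of tray between -0.055 and 0.055 m and z of bottle_large_center in the frame of tray between 0.071 and 0.087 m and angle between each of bottle_large_center, bottle_small_center's own z axis and vertical below 0.1 rad and linear speed of each of bottle_large, bottle_small below 0.02 m/s and x of bottle_small_center in the frame of tray between -0.105 and 0.105 m and y of bottle_small_center in the frame of tray between -0.055 and 0.055 m and z of bottle_small_center in the frame of tray between 0.061 and 0.077 m and distance of column_balance from where it was at the start of the episode below 0.02 m), for 0.2 s.
2. the column lies released in the cradle, head in the wide saddle, both bottles still in the tray (x of column_balance in the frame of cradle between 0.02 and 0.048 m and y of column_balance in the frame of cradle between -0.006 and 0.006 m and z of column_balance in the frame of cradle between 0.04 and 0.049 m and angle between the x axis of column_balance and the x axis of cradle, either way round below 0.08 rad and contact force between column and the fingers below 0.1 N and linear speed of each of column, bottle_large, bottle_small below 0.02 m/s and x of bottle_large_center in the frame of tray between -0.105 and 0.105 m and y of bottle_large_center in the frame of tray between -0.055 and 0.055 m and z of bottle_large_center in the frame of tray between 0.071 and 0.087 m and angle between each of bottle_large_center, bottle_small_center's own z axis and vertical below 0.1 rad and x of bottle_small_center in the frame of tray between -0.105 and 0.105 m and y of bottle_small_center in the frame of tray between -0.055 and 0.055 m and z of bottle_small_center in the frame of tray between 0.061 and 0.077 m), for 0.2 s.
At the end, for the whole second after the job is handed in: Large bottle upright on the square plate, small one on the round plate, each within 15 mm of the plate's centre; column in both saddles of the cradle, head in the wide one, within 14 mm along it of centred and 5 degrees of its line; all released and at rest (horizontal distance between bottle_large_center and stand_square below 0.015 m and z of bottle_large_center in the frame of stand_square between 0.075 and 0.084 m and angle between each of bottle_large_center, bottle_small_center's own z axis and vertical below 0.08 rad and linear speed of each of bottle_large, bottle_small, column below 0.02 m/s and horizontal distance between bottle_small_center and stand_round below 0.015 m and z of bottle_small_center in the frame of stand_round between 0.065 and 0.074 m and x of column_balance in the frame of cradle between 0.02 and 0.048 m and y of column_balance in the frame of cradle between -0.006 and 0.006 m and z of column_balance in the frame of cradle between 0.04 and 0.049 m and angle between the x axis of column_balance and the x axis of cradle, either way round below 0.08 rad and contact force between column and the fingers below 0.1 N); the robot touches nothing.
It fails at once if the column is tipped more than about 17 degrees out of level (angle between column_balance's own x axis and vertical below 1.2708 rad or angle between column_balance's own x axis and vertical above 1.8708 rad).
It fails at once if a bottle is tipped more than about 25 degrees (angle between any of bottle_large_center, bottle_small_center's own z axis and vertical above 0.44 rad).
It fails at once if a bottle or the column is dropped (falls free, faster than 0.5 m/s) ((linear speed of bottle_large above 0.5 m/s and contact force between bottle_large and the fingers below 0.05 N) or (linear speed of bottle_small above 0.5 m/s and contact force between bottle_small and the fingers below 0.05 N) or (linear speed of column above 0.5 m/s and contact force between column and the fingers below 0.05 N)).
It fails at once if the beaker or the jar that stands by is shifted by more than 20 mm (distance of any of beaker_center, jar_center from where it was at the start of the episode above 0.02 m).
It also fails if it takes over 115 s, if anything falls off the work surface, if the arm or the gripper's body presses on something with over 40 N, if the wrist force passes 120 N, or if a joint passes its speed limit or range.

## Robot

A 7-joint arm with a two-finger parallel gripper is mounted at the origin on the work surface. World frame = base frame: x ahead of the robot, y to its left, z up, the work surface at z = 0. Lengths are in m, angles in degrees, forces in N, time in s.
With the tool pointing down it reaches from about 0.375 to 0.925 m from the base axis. Payload 3.1 kg.
Tool frame: the origin (TCP) lies between the finger pads; the fingertips stand 25 mm ahead of it and the grasp point (between the pads) lies 6 mm ahead of it; z points along the fingers, x is the direction in which the jaws open and shut, and the axes are right-handed (so a half turn about z gives the same grasp; the last joint's range is limited). The gripper opens to 85 mm and grips with 20 to 120 N. Pads are 22 mm wide; open, the fingers measure 114 mm over their backs; the gripper's body (76 mm by 85 mm) begins 54 mm behind the grasp point. The pads swing forward as they close: fully open they stand 13 mm farther back than shut.
Start: joints at [-5.604, 21.939, 2.515, 91.553, -1.026, 66.532, -2.859], TCP at [0.65, 0, 0.216] pointing down, gripper open.
Joint ranges: [-149.38, 149.38], [-23.57, 123.04], [-84.95, 90], [0, 143.3], [-89.99, 269.99], [3.08, 112.72], [-163.45, 163.45]. Speed limits (degrees/s): [159.86, 159.86, 180, 180, 180, 180, 180].

## Interface

Orientations are given as [roll, pitch, yaw] about the fixed x, y, z axes, in that order (R = Rz(yaw) Ry(pitch) Rx(roll)).
In Python, from cell import get_state, grab_frame, job_done gives the robot as it stands. The module is installed in compiled form; this text tells all that it offers.
- The arm moves only by the shell command python3 -m pendant 'ROWS' [OPENING] [FORCE]. ROWS is text: rows parted by semicolons, each of 4 numbers parted by spaces: the shift along the world's x, y, z in cm, then the turn about the world's z in rad. In form: tx ty tz twist; .... A call has 1 to 10 rows; each row shifts and turns the pose as measured when the row begins; what a row does not reach is not made up. A row lasts 1/10 s, in which the tool goes at most 50 mm and 8.59 degrees, less where a joint would pass 70% of its speed; a pose out of reach is approached as far as the arm can. A call with a gripper value outside its range is refused whole. OPENING is the closure, from -1 (fully open) to 1 (shut), so that 0 is half open, set as the call begins (- or left out, the last holds). The fingers move at their own pace and stop on an object; FORCE is the grip in N (left out, the last holds). Time passes only in rows, so rows that do not move let the fingers close. It gives the time, the measured TCP pose, the force and the opening at its end, in the units of the state.
- get_state(): the state, without advancing time (a new reading comes with each control period).
- grab_frame(name): name is "scene" or "side" or "wrist"; returns a dict with "color" (420x560x3 uint8, blue, green, red), "fx", "fy", "cx", "cy" (pixels), "dist_coeffs" ([k1, k2, p1, p2, k3] as OpenCV has them; the pictures are not rectified), "R" (3x3) and "t" (3): a world point X has camera coordinates R X + t. Camera axes: x right, y down, z forward; pixel columns grow to the right and rows downward; lengths in m; the calibration is good to about 2 mm. A picture is of the moment at which its call begins. There is no depth.
- job_done(): hands the job in, once; it reports no verdict.
The state is a dict: "clock": time; "q": joint angles; "joint_velocities": joint speeds; "effort": joint torques, N m; "ee_pos": TCP position; "tool_rot": TCP orientation; "wrist_force": force on the tool from outside, world axes, zero at the start; "ft_torque": the same for the moment, N m; "grip_width": finger opening in m.
Only numpy, scipy, OpenCV 4.12 (cv2) and the standard library are available. Lean on these libraries where they do the work, as an engineer would, in place of code of your own. Each camera call takes 0.05 s, during which the arm holds its last target.

## Working session

There is one attempt and no reset: what is moved stays moved. The work goes in short steps, Python scripts to look and compute and a shell command to move; the robot and the scene stay as the last step left them, time stands still between calls to the robot, and variables do not carry over. Pictures are saved under pics/ and viewed, and the job is handed in when it is done.

```bash
ls; mkdir -p pics; python3 - <<'E'
from cell import get_state, grab_frame
import cv2
s=get_state()
for k,v in s.items(): print(k,v)
for n in("scene","side","wrist"):
    f=grab_frame(n); cv2.imwrite(f"pics/{n}0.png",f["color"])
    print(n,f["fx"],f["fy"],f["cx"],f["cy"],f["dist_coeffs"],f["R"],f["t"])
E
```

```text
pics
clock 0.0
q [-5.60355821 21.99151344  2.51064841 91.64855509 -1.02616919 66.53144086
 -2.85969732]
joint_velocities [ 0.01993778  0.01843865  0.01227514  0.07823815  0.09648529  0.03914403
 -0.18949798]
effort [-8.41360106e-04 -4.33466363e+01  1.02427706e+00 -2.49513745e+01
  1.06121189e-02  1.12996699e-02 -5.17373280e-06]
ee_pos [6.49024533e-01 5.34453108e-06 2.14996159e-01]
tool_rot [1.79992871e+02 1.48868533e-01 4.51967004e-03]
wrist_force [ 0.63409423 -0.25583237 -1.08522299]
ft_torque [-0.03400472 -0.00100028  0.02025288]
grip_width 0.08555420762837132
scene 386.6316397161748 386.6316397161748 279.6757316527169 213.6281777195568 [0.00217673 0.         0.         0.         0.        ] [[-0.46071793  0.88739221  0.01655438]
 [ 0.57798289  0.31412861 -0.75316599]
 [-0.67355383 -0.33742893 -0.65762219]] [ 0.27254924 -0.31240564  1.37392847]
side 387.3712051270547 387.3712051270547 282.10826995063957 209.30242360390915 [-0.06174363  0.          0.          0.          0.        ] [[-0.99202664 -0.12601096 -0.00209472]
 [-0.07894148  0.63425483 -0.76908326]
 [ 0.09824151 -0.76278572 -0.63914517]] [0.60934267 0.10555895 0.77959283]
wrist 291.88039983713213 291.88039983713213 281.98104716817977 212.13603120158064 [-0.00780354  0.          0.          0.          0.        ] [[ 9.99997922e-01  4.31549119e-04 -1.99243767e-03]
 [ 1.06135065e-03 -9.44648045e-01  3.28083747e-01]
 [-1.74056810e-03 -3.28085180e-01 -9.44646540e-01]] [-0.64841636 -0.04265298  0.38046834]
```

View pics/scene0.png

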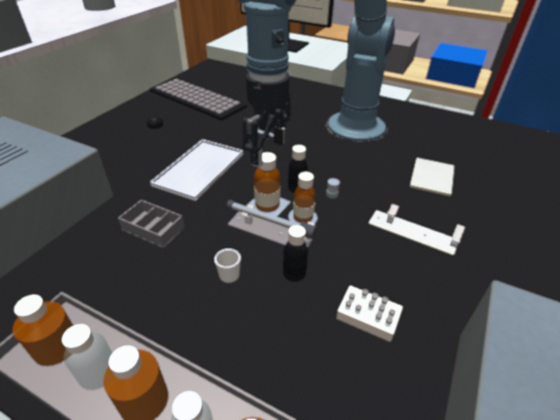

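View pics/side0.png

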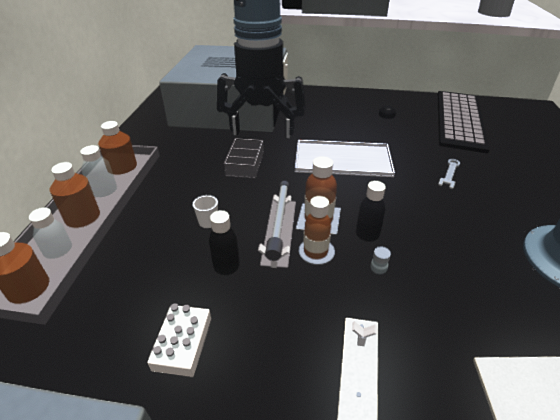

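View pics/wrist0.png

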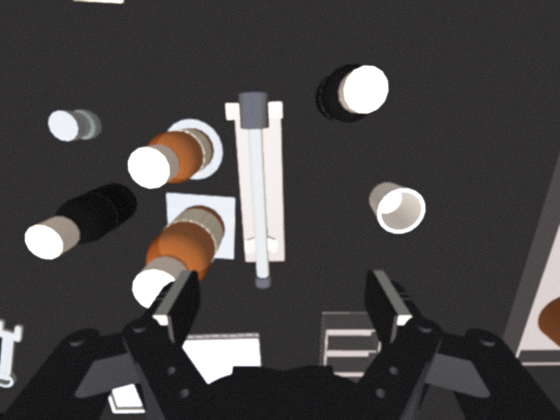

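```bash
cat > h.py <<'E'
import numpy as np,cv2
from cell import get_state, grab_frame
def K(f): return np.array([[f["fx"],0,f["cx"]],[0,f["fy"],f["cy"]],[0,0,1.]])
def ray(f,u,v,z):
    p=cv2.undistortPoints(np.array([[[u,v]]],float),K(f),np.array(f["dist_coeffs"]))[0,0]
    R=np.array(f["R"]);t=np.array(f["t"]); d=R.T@np.array([p[0],p[1],1]); c=-R.T@t
    return c+d*(z-c[2])/d[2]
def proj(f,P):
    return cv2.projectPoints(np.array(P,float).reshape(-1,3),cv2.Rodrigues(np.array(f["R"]))[0],np.array(f["t"]),K(f),np.array(f["dist_coeffs"]))[0].reshape(-1,2)
def crop(f,u0,v0,u1,v1,name,draw=(),s=None):
    im=f["color"]; s=s or min(800/(u1-u0),600/(v1-v0))
    c=cv2.resize(im[v0:v1,u0:u1],None,fx=s,fy=s,interpolation=cv2.INTER_CUBIC)
    for pts,col,closed in draw:
        q=((np.array(pts)-[u0,v0]+.5)*s).round().astype(int)
        cv2.polylines(c,[q.reshape(-1,1,2)],closed,col,1,cv2.LINE_AA)
    st=20
    for u in range((u0//st+1)*st,u1,st): cv2.putText(c,str(u),(int((u-u0+.5)*s),10),0,.35,(0,255,255),1); cv2.line(c,(int((u-u0+.5)*s),12),(int((u-u0+.5)*s),18),(0,255,255),1)
    for v in range((v0//st+1)*st,v1,st): cv2.putText(c,str(v),(0,int((v-v0+.5)*s)),0,.35,(0,255,255),1); cv2.line(c,(24,int((v-v0+.5)*s)),(30,int((v-v0+.5)*s)),(0,255,255),1)
    cv2.imwrite("pics/"+name,c)
def circ(x,y,z,r,n=40):
    a=np.linspace(0,2*np.pi,n,endpoint=False); return np.c_[x+r*np.cos(a),y+r*np.sin(a),0*a+z]
def rect(x,y,yaw,pts,z):
    c,s=np.cos(yaw),np.sin(yaw); return np.array([[x+c*a-s*b,y+s*a+c*b,z] for a,b in pts])
E
python3 - <<'E'
from h import *
import pickle
F={n:grab_frame(n) for n in("scene","side","wrist")}
pickle.dump(F,open("f0.pkl","wb"))
crop(F["side"],190,150,400,290,"s1.png")
crop(F["scene"],220,140,350,250,"c1.png")
crop(F["side"],310,310,430,415,"s2.png")
crop(F["scene"],360,190,480,260,"c2.png")
crop(F["scene"],145,130,255,205,"c3.png")
E
```

```text
(no output)
```

View pics/s1.png

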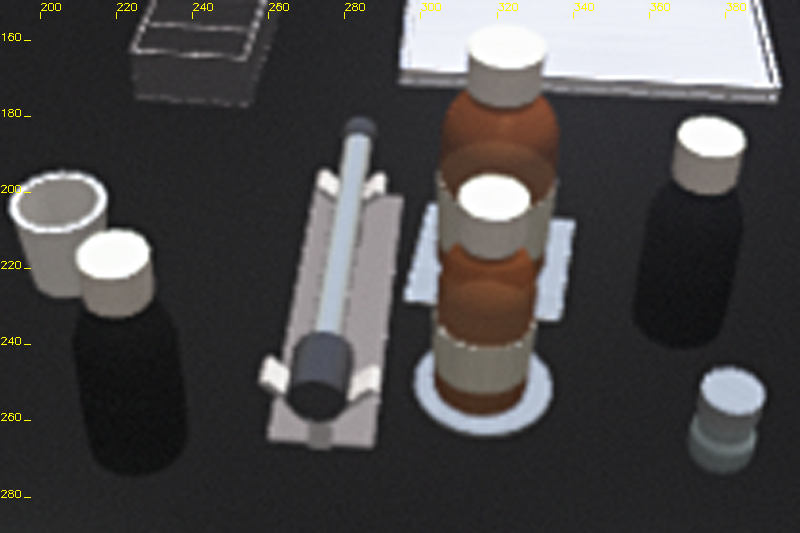

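View pics/c1.png

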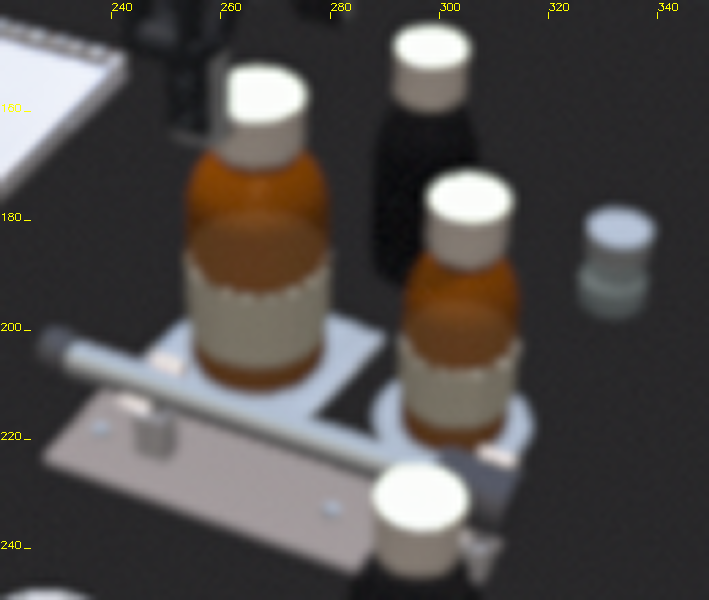

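View pics/c2.png

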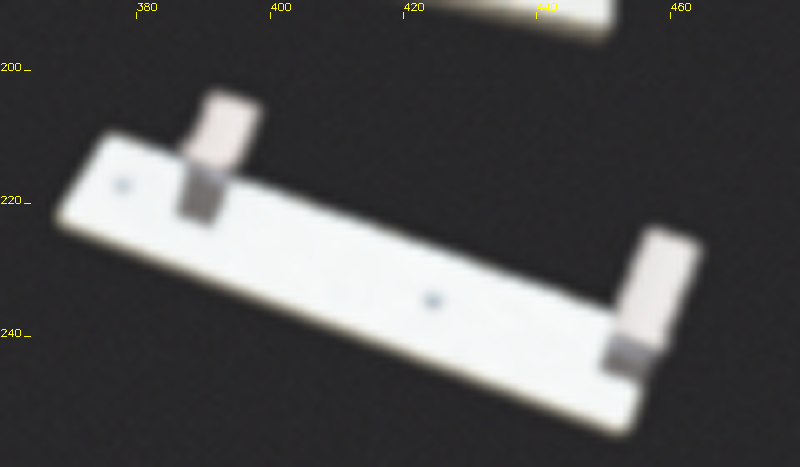

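View pics/c3.png

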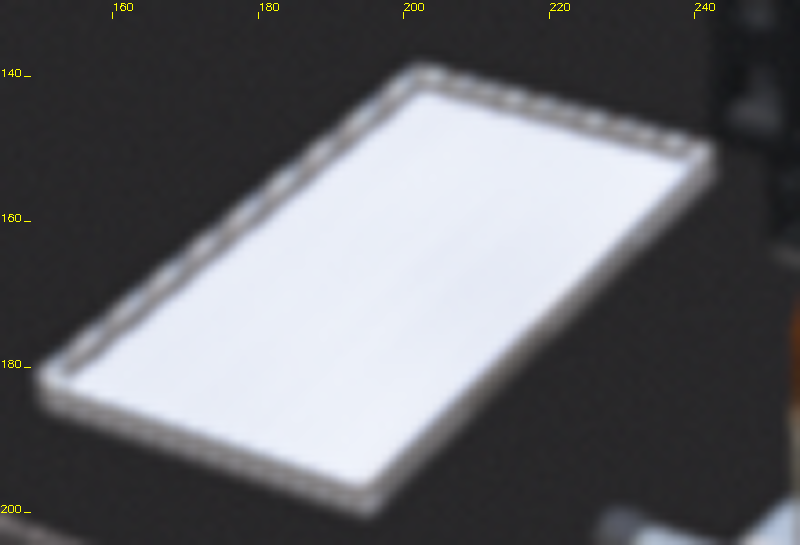

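Candidates: amber bottles on plates, caps at scene (266,157) large on the square plate and (304,178) small on the round plate. The black look-alikes have caps at (297,148) and (296,233), and there are more amber bottles in the rack at lower left (35–140, 305–360). The tray is the rimmed sheet at (197,168), not the pad at (432,175). The cradle has the white base at (415,230). The crop confirms the two amber ones on the plates.

```bash
python3 - <<'E'
from h import *
import pickle
np.set_printoptions(precision=4,suppress=True)
F=pickle.load(open("f0.pkl","rb"));S,D=F["scene"],F["side"];W=F["wrist"]
def p(l,f,u,v,z): print(l,ray(f,u,v,z))
p("L cap sc",S,266.5,157,.154);p("L cap sd",D,319.5,163.5,.154);
p("S cap sc",S,303,175.8,.134);p("S cap sd",D,317.5,202,.134);p("S cap wr",W,152,166,.134)
p("Sq corners wr",W,167,194,.004);p("",W,235,198,.004);p("",W,233,260,.004)
p("round sd",D,314.5,251,.004);p("round wr",W,195,148,.004);
for u,v in((201.5,138),(242.5,149.5),(194,198),(150.5,181)):p("tray",S,u,v,.014)
for u,v in((297,142),(391,144),(394,172.5),(295,169.5)):p("tray sd",D,u,v,.014)
for u,v in((375,209.5),(453,251.5+1.5),(368,223)):p("cradle",S,u,v,.005)
p("nut sd",D,281.5,181.5,.056);
p("head wr",W,253.5,93,.061); p("nut end",W,262.5,287,.056)
p("rest wr",W,235,103,.005);p("",W,282,103,.005);p("",W,285,261,.005)
p("jar",S,330,182,.046);p("beaker",S,229,257,.055);p("black1",S,297,148,.13);p("black2",S,296,232,.13)
E
```

```text
L cap sc [ 0.5408 -0.065   0.154 ]
L cap sd [ 0.5453 -0.0571  0.154 ]
S cap sc [0.5428 0.034  0.134 ]
S cap sd [0.5427 0.0423 0.134 ]
S cap wr [0.5423 0.042  0.134 ]
Sq corners wr [ 0.4984 -0.0182  0.004 ]
 [ 0.5873 -0.0236  0.004 ]
 [ 0.5797 -0.1151  0.004 ]
round sd [0.5416 0.0415 0.004 ]
round wr [0.5409 0.0412 0.004 ]
tray [ 0.3544 -0.4115  0.014 ]
tray [ 0.3498 -0.2575  0.014 ]
tray [ 0.6189 -0.2432  0.014 ]
tray [ 0.6156 -0.3956  0.014 ]
tray sd [ 0.619  -0.3802  0.014 ]
tray sd [ 0.348 -0.404  0.014]
tray sd [ 0.3537 -0.2562  0.014 ]
tray sd [ 0.6104 -0.2375  0.014 ]
cradle [0.422  0.1954 0.005 ]
cradle [0.4874 0.4034 0.005 ]
cradle [0.482  0.1953 0.005 ]
nut sd [ 0.631  -0.1217  0.056 ]
head wr [0.6209 0.1016 0.061 ]
nut end [ 0.6246 -0.1252  0.056 ]
rest wr [0.5935 0.0936 0.005 ]
 [0.6491 0.0936 0.005 ]
 [ 0.6534 -0.1161  0.005 ]
jar [0.4194 0.0623 0.046 ]
beaker [ 0.7831 -0.0224  0.055 ]
black1 [ 0.4322 -0.0342  0.13  ]
black2 [0.7188 0.1003 0.13  ]
```

View pics/s2.png

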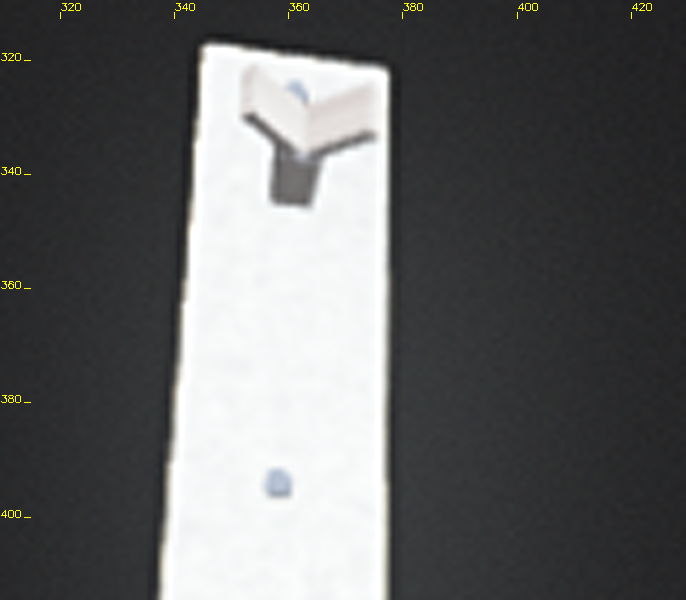

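```bash
python3 -m pendant '0 0 2 0; -2.5 -1.5 1 0; -2.5 -1.5 0 0; -2.5 -1.5 0 0; -2.5 -1 0 0; -0.6 -0.5 0 0; 0 0 0 0; 0 0 0 0'; python3 - <<'E'
from h import *
import pickle
F={n:grab_frame(n) for n in("side","wrist")}
pickle.dump(F,open("f1.pkl","wb"));print(get_state()["ee_pos"],get_state()["tool_rot"])
cv2.imwrite("pics/w1.png",F["wrist"]["color"])
E
```

```text
clock: 1.1
ee_pos: [0.5409, -0.0601, 0.2459]
tool_rot: [-179.9, -0.0, 0.1]
wrist_force: [-0.4, 0.9, 0.4]
grip_width: 0.0852
[ 0.54124742 -0.0597603   0.24580924] [-1.79954183e+02  6.10345342e-03  1.77710157e-01]
```

View pics/w1.png

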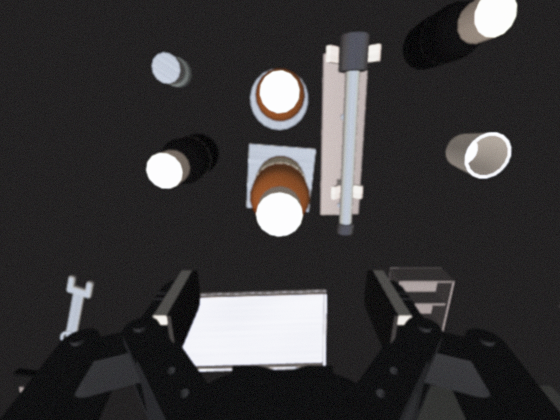

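```bash
python3 - <<'E'
from h import *
import pickle
np.set_printoptions(precision=4,suppress=True)
F=pickle.load(open("f1.pkl","rb"));W=F["wrist"];D=F["side"]
f=W
L=ray(W,279.5,213.5,.154);S=ray(W,279.3,92,.134);print(L,S)
for u,v in((248,144),(315.5,150),(314,209)):print("sq",ray(W,u,v,.004))
print("round",ray(W,278.5,97.5,.004))
for u,v in((326,54),(363,60),(358,215),(321,214)):print("rest",ray(W,u,v,.005))
print("head",ray(W,354,34,.06),ray(W,346,234,.056),"tray",ray(W,327,291,.014),ray(W,199,293,.014),ray(W,327,366,.014))
Lc=[.5435,-.058];Sc=[.5425,.042]
dr=[]
for (c,r,z,col) in((Lc,.021,.154,(0,255,0)),(Sc,.017,.134,(0,255,0)),((.5425,.042),.037,.004,(255,0,255))):dr.append((c,r,z,col))
for n,fr,b in(("w",W,(200,40,400,260)),("d",D,(270,140,400,290))):
    crop(fr,*b,f"ov_{n}.png",[(proj(fr,circ(*c,z,r)),col,True) for c,r,z,col in dr])
E
```

```text
[ 0.5387 -0.0629  0.154 ] [0.5384 0.0402 0.134 ]
sq [ 0.4954 -0.0171  0.004 ]
sq [ 0.5861 -0.0247  0.004 ]
sq [ 0.5873 -0.1086  0.004 ]
round [0.5363 0.0412 0.004 ]
rest [0.5942 0.0908 0.005 ]
rest [0.6399 0.0844 0.005 ]
rest [ 0.6514 -0.1172  0.005 ]
rest [ 0.5976 -0.1158  0.005 ]
head [0.6147 0.1002 0.06  ] [ 0.6239 -0.1252  0.056 ] tray [ 0.6117 -0.2398  0.014 ] [ 0.412  -0.2441  0.014 ] [ 0.6199 -0.3916  0.014 ]
```

View pics/ov_w.png

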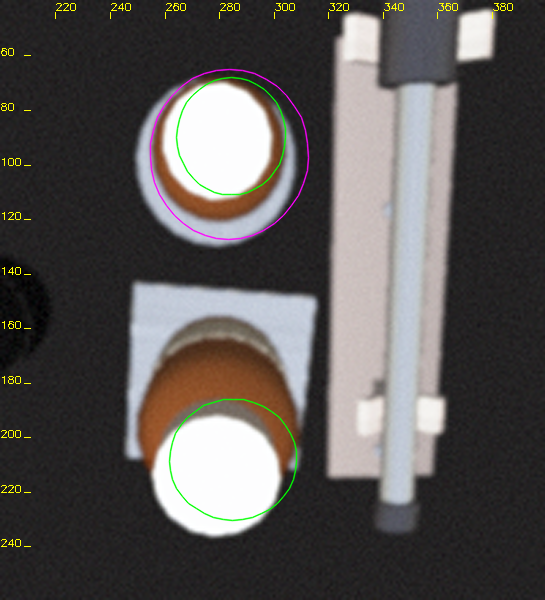

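View pics/ov_d.png

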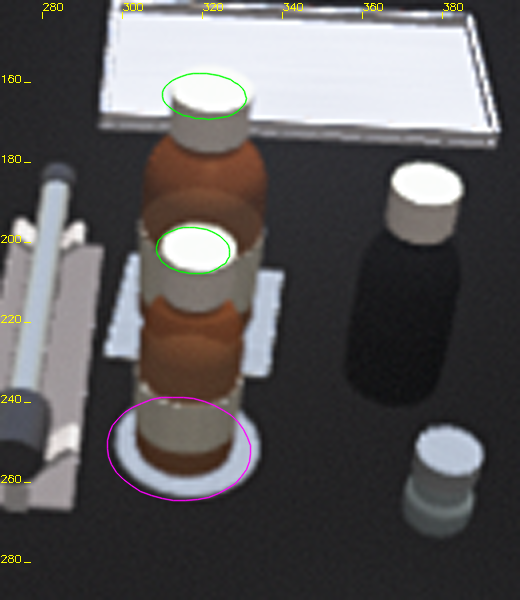

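```bash
python3 -m pendant '-0.1 -0.3 -2 0; 0 0 -2.5 0; 0 0 -2 0; 0 0 -1.5 0; 0 0 -1.2 0; 0 0 -0.2 0; 0 0 0 0' - 60; python3 -m pendant '0 0 0 0;0 0 0 0;0 0 0 0;0 0 0 0;0 0 0 0;0 0 0 0;0 0 0 0;0 0 0 0' 1 60; python3 - <<'E'
from h import *
f=grab_frame("side");crop(f,230,60,400,240,"s3.png");f=grab_frame("scene");crop(f,220,80,350,250,"c4.png")
E
```

```text
clock: 1.9
ee_pos: [0.5481, -0.0568, 0.1491]
tool_rot: [-179.9, -0.4, 0.7]
wrist_force: [0.6, 0.8, 0.5]
grip_width: 0.0854
clock: 2.7
ee_pos: [0.5513, -0.0569, 0.153]
tool_rot: [-179.9, -0.8, 0.7]
wrist_force: [0.5, -0.3, 0.1]
grip_width: -0.0001
```

View pics/s3.png

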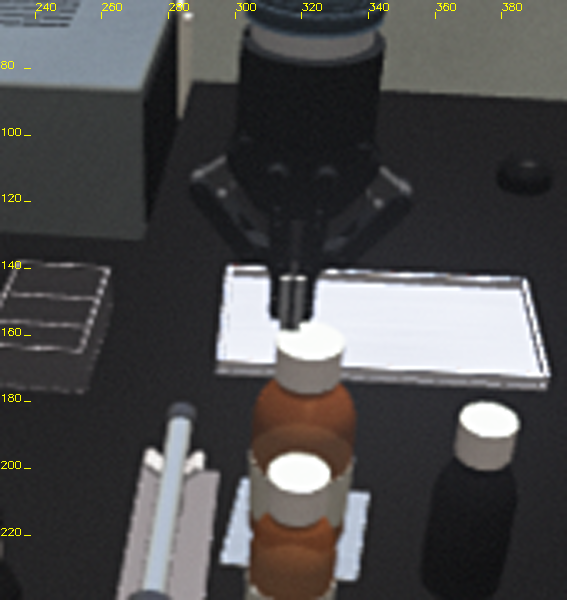

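View pics/c4.png

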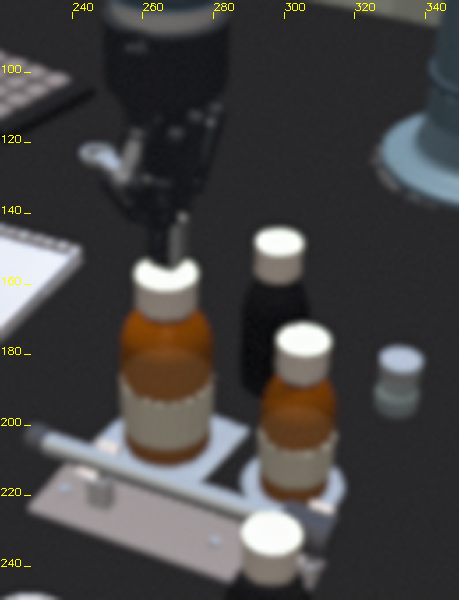

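```bash
python3 - <<'E'
from h import *
np.set_printoptions(precision=4,suppress=True)
s=get_state();print(s)
for n in("side","scene","wrist"):
    f=grab_frame(n)
    p=s["ee_pos"]; print(n,proj(f,[p,p-[0,0,.025],[.54,-.063,.154]]))
    if n=="wrist":
        cv2.imwrite("pics/w2.png",f["color"]);print(f["R"],-f["R"].T@f["t"])
print(get_state()["ee_pos"])
E
```

```text
{'clock': 2.8, 'q': array([ -1.4035,  15.072 ,   3.5662, 109.0381,  -1.3217,  55.1468,
         3.5143]), 'joint_velocities': array([ 0.0613,  0.1285, -0.0186, -0.0742,  0.0207, -0.0331,  0.1282]), 'effort': array([  0.0016, -35.3391,   0.8162, -22.627 ,   0.001 ,  -0.0468,
         0.    ]), 'ee_pos': array([ 0.5513, -0.0569,  0.153 ]), 'tool_rot': array([-179.8799,   -0.7847,    0.7313]), 'wrist_force': array([ 0.2371, -0.2778, -0.2959]), 'ft_torque': array([-0.0096, -0.0065,  0.0161]), 'grip_width': 9.339009760122438e-06}
side [[316.5014 163.7952]
 [315.8481 174.0489]
 [322.2856 162.1036]]
scene [[267.3508 160.3864]
 [267.3964 169.0851]
 [267.3742 157.0674]]
wrist [[282.4353 259.6245]
 [281.8693 242.1067]
 [263.7045 269.3682]]
[[ 0.9998  0.0132  0.014 ]
 [ 0.0079 -0.9454  0.3259]
 [ 0.0176 -0.3258 -0.9453]] [0.5477 0.0276 0.3101]
[ 0.5513 -0.0568  0.1529]
```

View pics/w2.png

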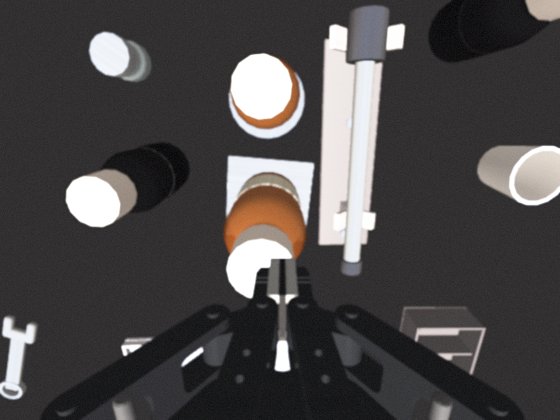

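```bash
python3 - <<'E'
from h import *
np.set_printoptions(precision=4,suppress=True)
f=grab_frame("wrist")
def p(l,u,v,z): print(l,ray(f,u,v,z))
p("S",262,86,.134);p("L",260,268,.154);p("nut",351,268,.056);p("head",369,12,.061)
p("rest",324,40,.005);p("",367,245,.005);p("",319,243,.005)
p("sq",228,155,.004);p("sq",313,161,.004)
print(proj(f,circ(.54,.041,.134,.017,4)))
from scipy.optimize import least_squares
E
```

```text
S [0.5389 0.041  0.134 ]
L [ 0.5378 -0.0621  0.154 ]
nut [ 0.6216 -0.1179  0.056 ]
head [0.6143 0.098  0.061 ]
rest [0.5899 0.0908 0.005 ]
 [ 0.6522 -0.1169  0.005 ]
 [ 0.5965 -0.1147  0.005 ]
sq [ 0.4966 -0.0157  0.004 ]
sq [ 0.5852 -0.0209  0.004 ]
[[294.5589  86.4618]
 [263.8012  51.7343]
 [233.3431  85.5402]
 [264.1942 118.0576]]
```

```bash
python3 -m pendant '0 0 1 0; 0 0 1.5 0; 0 0 1.5 0; 0 0 1 0; 0 0 0 0; 0 0 0 0'; python3 - <<'E'
from h import *
np.set_printoptions(precision=4,suppress=True)
s=get_state();p=s["ee_pos"]
for n,b in(("side",(260,60,400,200)),("scene",(210,60,350,200)),("wrist",(200,180,360,300))):
    f=grab_frame(n)
    l=proj(f,[p+[0,0,.025-.01*i] for i in range(6)]);print(n,l)
    crop(f,*b,f"x_{n}.png",[(np.c_[l[i:i+1]-[1.,0],].repeat(2,0)+[[0,0],[2.,0]],(0,0,255),False) for i in range(6)])
E
```

```text
clock: 3.6
ee_pos: [0.5512, -0.0568, 0.2068]
tool_rot: [-179.9, -0.8, 0.7]
wrist_force: [-0.4, -0.1, 0.4]
grip_width: 0.0001
side [[318.7914 128.6595]
 [318.4951 133.3748]
 [318.203  138.0131]
 [317.9152 142.576 ]
 [317.6314 147.0651]
 [317.3517 151.4818]]
scene [[267.2478 130.7886]
 [267.2681 134.7357]
 [267.2882 138.6239]
 [267.3079 142.4545]
 [267.3273 146.2287]
 [267.3465 149.9478]]
wrist [[283.507  282.9368]
 [283.1704 272.9133]
 [282.8709 263.9953]
 [282.6028 256.0097]
 [282.3613 248.8179]
 [282.1427 242.3073]]
```

View pics/x_side.png

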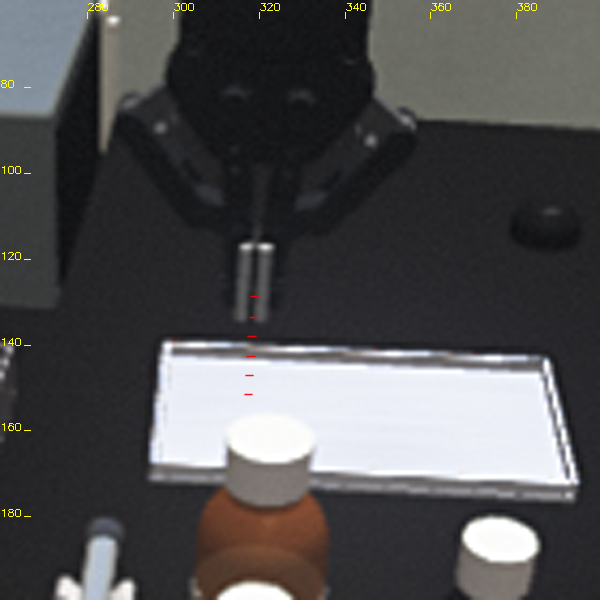

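View pics/x_wrist.png

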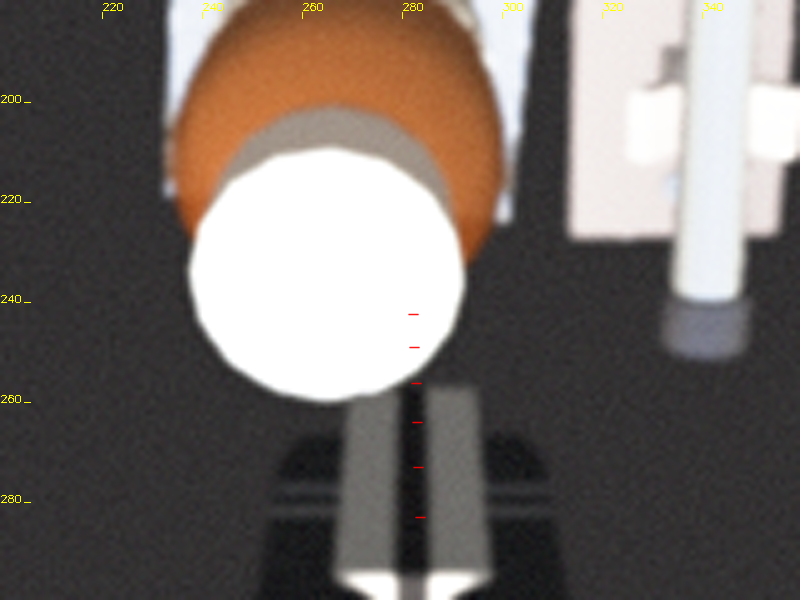

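View pics/x_scene.png

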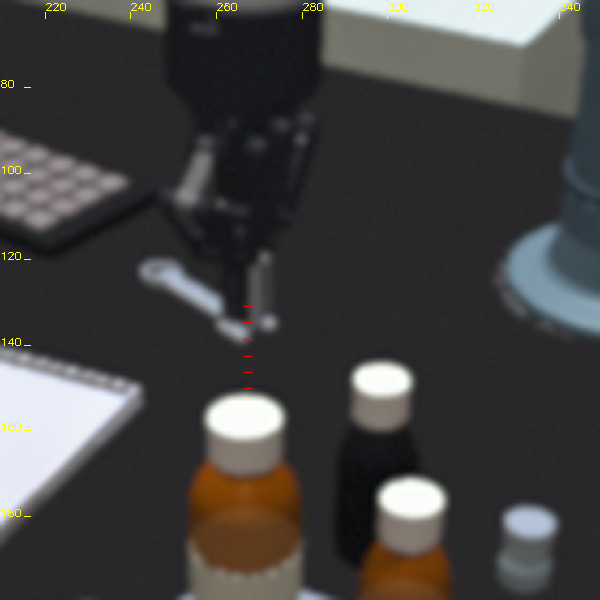

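```bash
python3 - <<'E'
from h import *
import pickle
np.set_printoptions(precision=4,suppress=True)
s=get_state();p=s["ee_pos"]
from scipy.optimize import least_squares
# closed finger tip front bottom centre: side & wrist & scene pixel guesses
F={n:grab_frame(n) for n in("side","scene","wrist")}
pickle.dump((p,F),open("f3.pkl","wb"))
obs={"side":(317.5,134),"wrist":(281.5,257)}
def r(X): return np.concatenate([proj(F[n],X)[0]-obs[n] for n in obs])
o=least_squares(r,p);print(o.x,o.x-p,o.fun); print(proj(F["scene"],o.x))
print(get_state()["q"])
E
```

```text
[ 0.5498 -0.0436  0.2275] [-0.0009  0.0132  0.0215] [ 1.5237  0.117   0.4252 -0.0008]
[[272.6859 133.6684]]
[ -1.5834  11.7109   3.7074 106.2974  -1.0354  61.3373   3.2703]
```

```bash
python3 - <<'E'
from h import *
import pickle
np.set_printoptions(precision=4,suppress=True)
F=pickle.load(open("f0.pkl","rb"))
crop(F["side"],210,90,320,160,"o_side.png");crop(F["wrist"],130,240,430,420,"o_wrist.png");crop(F["scene"],230,90,300,160,"o_scene.png")
for n in F: print(n,proj(F[n],[[.649,0,.215],[.649,0.011,.203],[.649-.0425,0.011,.203],[.649+.0425,0.011,.203]]).round(1).tolist())
E
```

```text
scene [[268.5, 165.4], [273.2, 171.7], [282.6, 161.7], [263.2, 182.5]]
side [[263.0, 148.5], [262.2, 157.3], [285.3, 158.8], [239.3, 155.8]]
wrist [[281.5, 259.0], [281.6, 234.4], [214.4, 234.3], [348.8, 234.4]]
```

View pics/o_side.png

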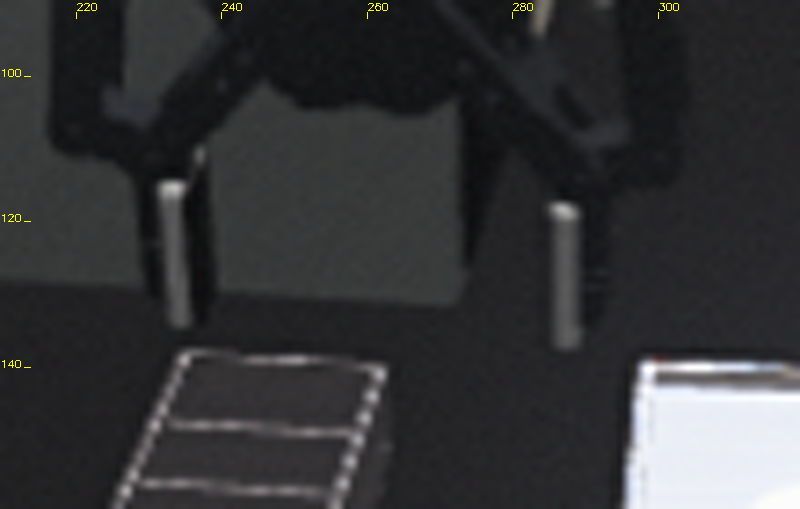

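View pics/o_wrist.png

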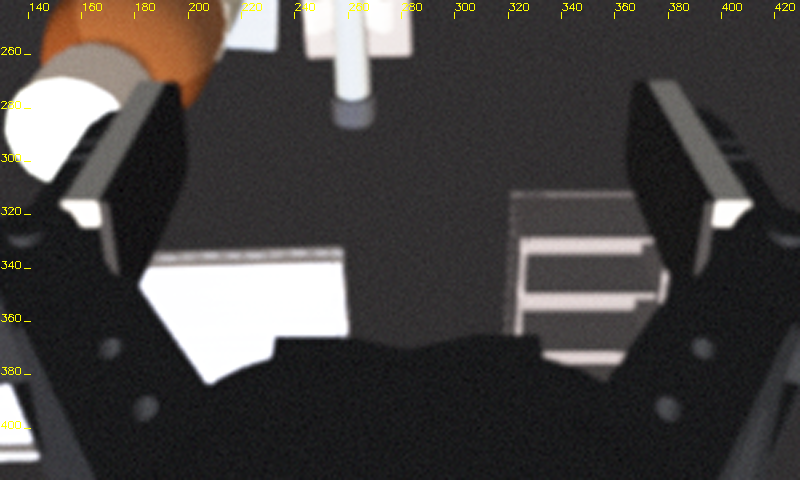

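Both views agree that the real fingertips sit about 21 mm *above* the reported TCP when shut, and about 40 mm above when open. The text says they stand 25 mm ahead of it. The fingers therefore closed in free air above the cap, and nothing was disturbed. I'll use the measured offset from here.

```bash
python3 -m pendant '-0.6 -0.3 0 0; -0.6 -0.3 0 0; 0 0 0 0; 0 0 0 0; 0 0 0 0;0 0 -1 0; 0 0 -1 0; 0 0 0 0' -1; python3 -m pendant '0 0 -1 0; 0 0 -1 0; 0 0 -1 0; 0 0 -1 0; 0 0 -1 0; 0 0 -1 0; 0 0 0 0'; python3 - <<'E'
from h import *
f=grab_frame("wrist");cv2.imwrite("pics/w3.png",f["color"]);f=grab_frame("side");crop(f,250,70,390,190,"s4.png")
E
```

```text
clock: 4.7
ee_pos: [0.5364, -0.0635, 0.1829]
tool_rot: [-179.9, -0.6, 0.7]
wrist_force: [0.4, 0.0, 0.0]
grip_width: 0.0854
clock: 5.4
ee_pos: [0.535, -0.0631, 0.1156]
tool_rot: [-179.9, -0.4, 0.7]
wrist_force: [-0.1, -0.3, -0.2]
grip_width: 0.0852
```

View pics/w3.png

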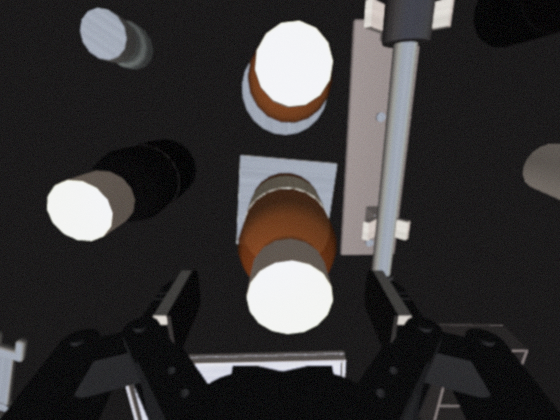

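View pics/s4.png

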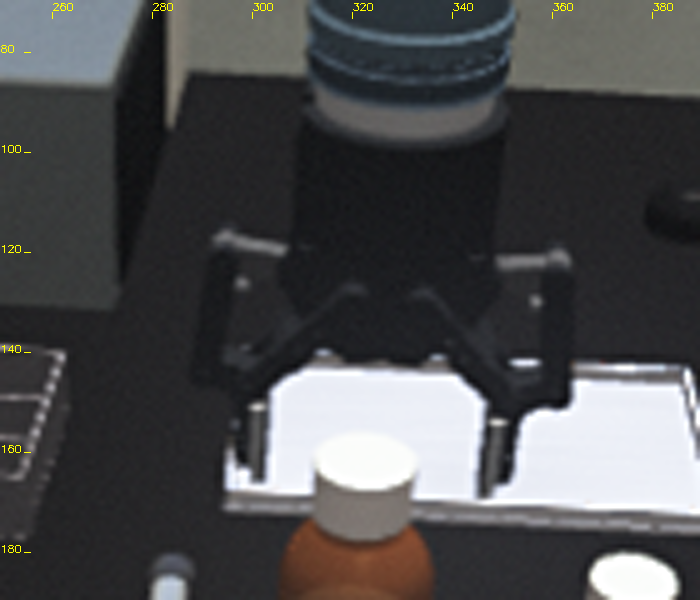

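```bash
python3 -m pendant '0.4 0 -0.5 0; 0 0 -0.6 0; 0 0 -0.5 0; 0 0 0 0; 0 0 0 0'; python3 -m pendant '0 0 0 0;0 0 0 0;0 0 0 0;0 0 0 0;0 0 0 0;0 0 0 0' 1 70; python3 - <<'E'
from h import *
f=grab_frame("wrist");cv2.imwrite("pics/w4.png",f["color"]);f=grab_frame("side");crop(f,250,70,390,190,"s5.png")
E
```

```text
clock: 6.0
ee_pos: [0.5428, -0.0633, 0.1017]
tool_rot: [-179.9, -0.8, 0.7]
wrist_force: [0.3, 0.5, -0.3]
grip_width: 0.0853
clock: 6.6
ee_pos: [0.5419, -0.0634, 0.1023]
tool_rot: [-179.9, -0.7, 0.7]
wrist_force: [-0.3, 0.7, 0.6]
grip_width: 0.0409
```

View pics/w4.png

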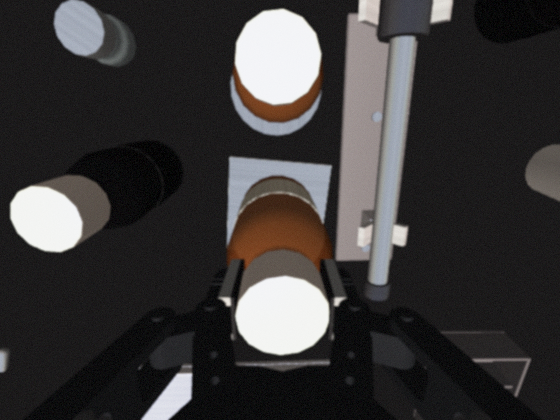

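View pics/s5.png

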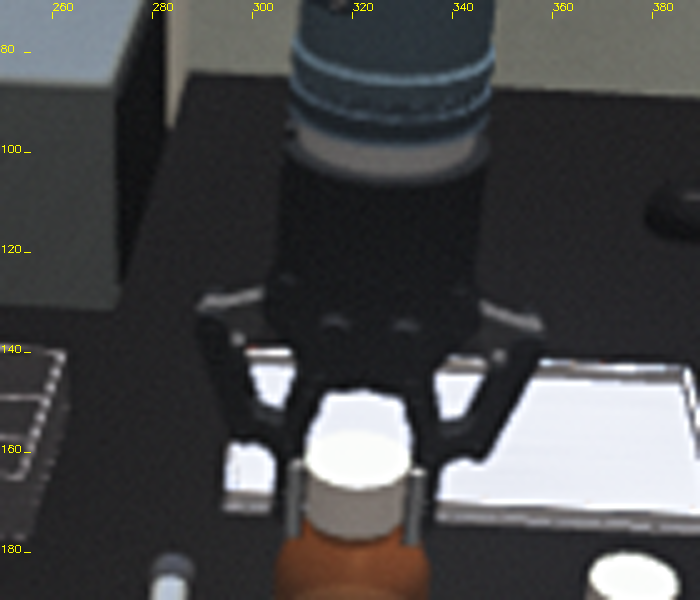

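```bash
python3 -m pendant '0 0 0.3 0; 0 0 0.7 0; 0 0 1 0; 0 0 1 0; 0 0 1 0; 0 0 1 0; 0 0 0 0'; python3 - <<'E'
from h import *
f=grab_frame("wrist");cv2.imwrite("pics/w5.png",f["color"]);f=grab_frame("side");crop(f,250,70,390,230,"s6.png")
np.set_printoptions(precision=4,suppress=True)
f=grab_frame("wrist")
E
```

```text
clock: 7.4
ee_pos: [0.5394, -0.0632, 0.154]
tool_rot: [-179.9, -0.4, 0.7]
wrist_force: [1.1, -0.3, -3.7]
grip_width: 0.0409
```

View pics/s6.png

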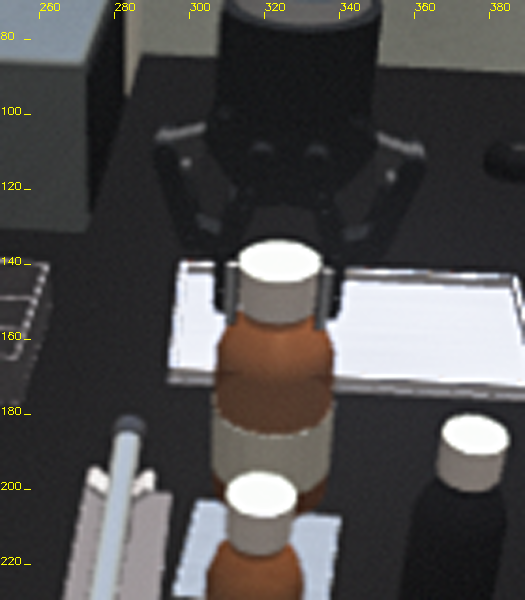

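View pics/w5.png

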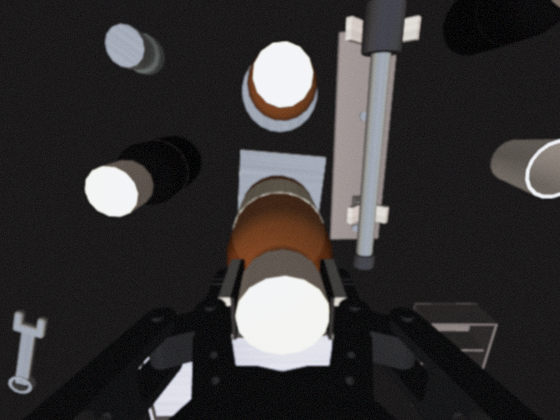

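The large bottle is held upright and clear of its plate. Carrying it to the tray.

```bash
python3 -m pendant '0 -1 0 0; 0 -2 0 0; 0 -3 0 0; 0 -3 0 0; 0 -3 0 0; 0 -3 0 0; 0 -3 0 0; 0 -3 0 0; 0 -2 0 0; 0 -1 0 0'; python3 -m pendant '0 -1 0 0; 0 -0.5 0 0; 0 0 0 0; 0 0 0 0'; python3 - <<'E'
from h import *
f=grab_frame("wrist");cv2.imwrite("pics/w6.png",f["color"]);f=grab_frame("side");crop(f,250,40,430,210,"s7.png")
E
```

```text
clock: 8.55
ee_pos: [0.5288, -0.3151, 0.1442]
tool_rot: [-179.8, 0.6, 1.0]
wrist_force: [0.5, -0.3, -3.4]
grip_width: 0.0406
clock: 8.95
ee_pos: [0.5273, -0.3311, 0.1423]
tool_rot: [-179.7, 0.8, 0.9]
wrist_force: [-0.2, 0.1, -5.0]
grip_width: 0.0408
```

View pics/w6.png

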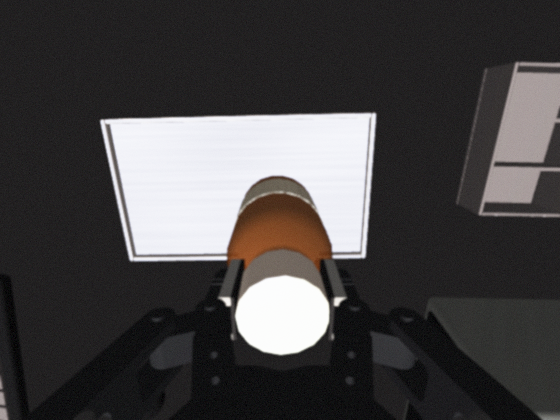

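View pics/s7.png

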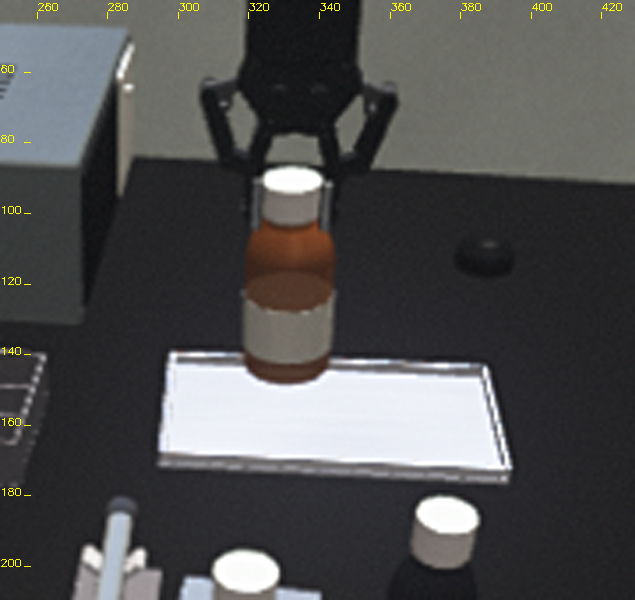

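```bash
python3 - <<'E'
from h import *
np.set_printoptions(precision=4,suppress=True)
f=grab_frame("wrist");print(get_state()["ee_pos"],get_state()["tool_rot"])
P=[ray(f,u,v,.014) for u,v in((101.5,121),(376,113),(366.5,258),(131,261.5))]
print(np.array(P),np.mean(P,0)); print(np.degrees(np.arctan2(P[1][1]-P[0][1],P[1][0]-P[0][0])))
E
```

```text
[ 0.5276 -0.3308  0.1425] [-179.7427    0.8095    0.992 ]
[[ 0.3534 -0.2571  0.014 ]
 [ 0.6109 -0.2455  0.014 ]
 [ 0.6187 -0.3951  0.014 ]
 [ 0.3592 -0.406   0.014 ]] [ 0.4856 -0.3259  0.014 ]
2.5622767805889897
```

```bash
python3 -m pendant '0.7 0.4 0 0; 0.7 0.4 0 0; 0 0 -0.7 0; 0 0 -0.7 0; 0 0 -0.7 0; 0 0 -0.7 0; 0 0 -0.4 0; 0 0 -0.3 0; 0 0 0 0'; python3 -m pendant '0 0 -0.1 0; 0 0 0 0; 0 0 0 0'
```

```text
clock: 10.0
ee_pos: [0.5432, -0.3188, 0.1033]
tool_rot: [-179.6, 0.9, 1.2]
wrist_force: [0.2, 0.3, -3.6]
grip_width: 0.0406
clock: 10.3
ee_pos: [0.5438, -0.32, 0.1039]
tool_rot: [-179.7, 0.8, 1.2]
wrist_force: [0.0, -0.3, -4.3]
grip_width: 0.0406
```

```bash
python3 -m pendant '0 0 -0.15 0; 0 0 0 0'; python3 -m pendant '0 0 -0.15 0; 0 0 0 0';python3 -m pendant '0 0 -0.15 0; 0 0 0 0'
```

```text
clock: 10.5
ee_pos: [0.5443, -0.3205, 0.1031]
tool_rot: [-179.7, 0.7, 1.2]
wrist_force: [-0.3, -0.6, -4.6]
grip_width: 0.0404
clock: 10.7
ee_pos: [0.5446, -0.3211, 0.1031]
tool_rot: [-179.8, 0.6, 1.1]
wrist_force: [0.8, 0.4, -4.4]
grip_width: 0.0406
clock: 10.9
ee_pos: [0.5448, -0.3217, 0.103]
tool_rot: [-179.8, 0.6, 1.1]
wrist_force: [-0.9, 0.2, -3.3]
grip_width: 0.0407
```

```bash
python3 -m pendant '0 0 -0.3 0; 0 0 0 0';python3 -m pendant '0 0 -0.3 0; 0 0 0 0'
```

```text
clock: 11.1
ee_pos: [0.5453, -0.3227, 0.1033]
tool_rot: [-179.9, 0.5, 1.1]
wrist_force: [-0.0, -0.0, -4.2]
grip_width: 0.0406
clock: 11.3
ee_pos: [0.5459, -0.3239, 0.103]
tool_rot: [-180.0, 0.5, 1.1]
wrist_force: [-0.3, 0.7, -4.0]
grip_width: 0.0405
```

```bash
python3 - <<'E'
from h import *
f=grab_frame("wrist");cv2.imwrite("pics/w7.png",f["color"]);f=grab_frame("side");crop(f,270,60,410,190,"s8.png");print(get_state()['effort'],get_state()['q'],get_state()['wrist_force'])
f=grab_frame("scene");crop(f,140,70,270,210,"c8.png")
E
```

```text
[-3.91041487e-01 -4.28795528e+01  2.52723478e+00 -2.18631935e+01
 -1.29340366e-01 -4.26586429e-01 -3.22340667e-03] [18.56454234 27.45237744 10.55425574 98.96788597 -5.6876803  54.50468531
 32.40252672] [-2.15029404  0.26045883  2.44584121]
```

View pics/s8.png

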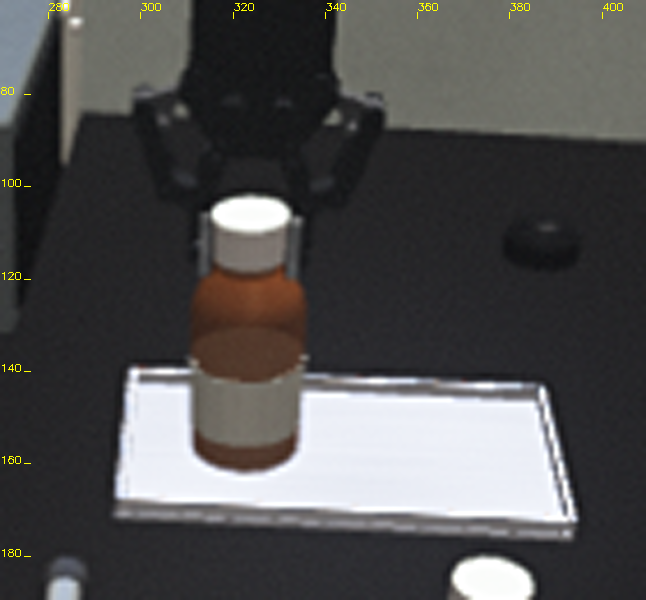

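View pics/c8.png

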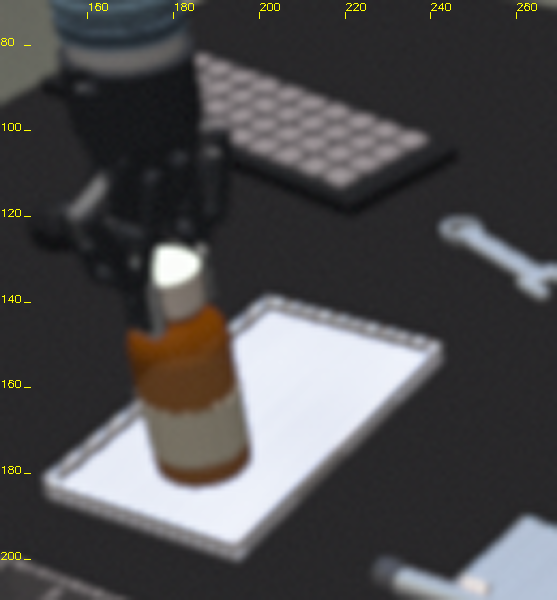

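```bash
python3 -m pendant '0 0 0 0; 0 0 0 0;0 0 0 0;0 0 0 0;0 0 0 0' -1; python3 - <<'E'
from h import *
f=grab_frame("side");crop(f,270,60,410,190,"s9.png")
f=grab_frame("scene");crop(f,140,70,270,210,"c9.png")
E
```

```text
clock: 11.95
ee_pos: [0.5479, -0.3239, 0.1018]
tool_rot: [179.9, 0.3, 1.2]
wrist_force: [-0.6, 0.3, 0.7]
grip_width: 0.0852
```

View pics/s9.png

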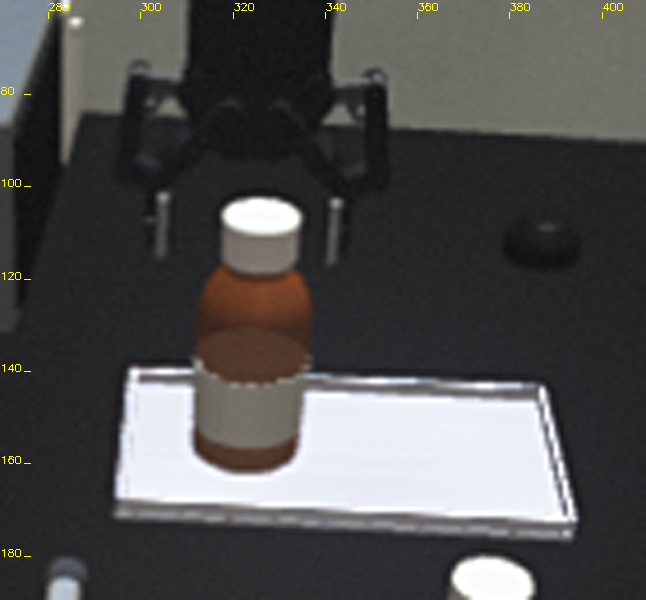

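View pics/c9.png

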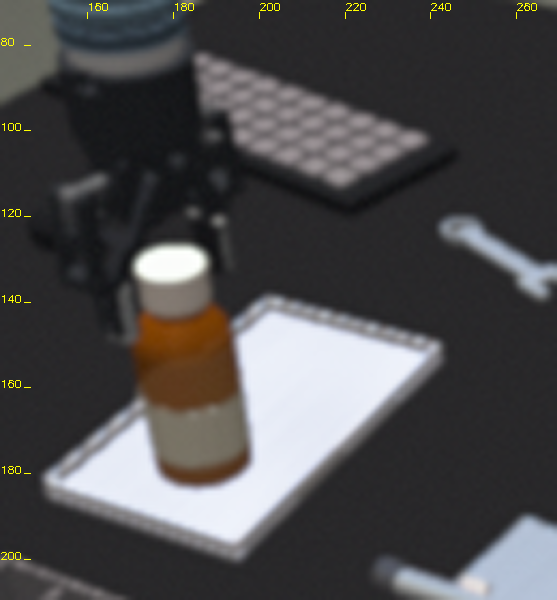

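```bash
python3 -m pendant '0 0 0.6 0; 0 0 1 0; 0 0 1.5 0; 0 0 2 0; 0 0 2 0; 0 3 0 0; 0 4 0 0; 0 4 0 0; 0 4 0 0; 0 4 0 0'; python3 -m pendant '0 4 0 0; 0 4 0 0; 0 4 0 0; 0 3 0 0; 0 1.5 0 0; 0 0 0 0; 0 0 0 0; 0 0 0 0';  python3 - <<'E'
from h import *
f=grab_frame("wrist");cv2.imwrite("pics/w10.png",f["color"]);f=grab_frame("side");cv2.imwrite("pics/s10.png",f["color"])
print(get_state()["ee_pos"])
E
```

```text
clock: 13.05
ee_pos: [0.549, -0.1419, 0.1907]
tool_rot: [179.3, -0.6, 0.0]
wrist_force: [0.1, -0.3, -0.0]
grip_width: 0.0852
clock: 13.85
ee_pos: [0.5529, 0.0368, 0.2051]
tool_rot: [179.4, -1.8, 0.6]
wrist_force: [0.1, -0.4, -0.2]
grip_width: 0.0855
[0.55287084 0.03595367 0.20476038]
```

View pics/w10.png

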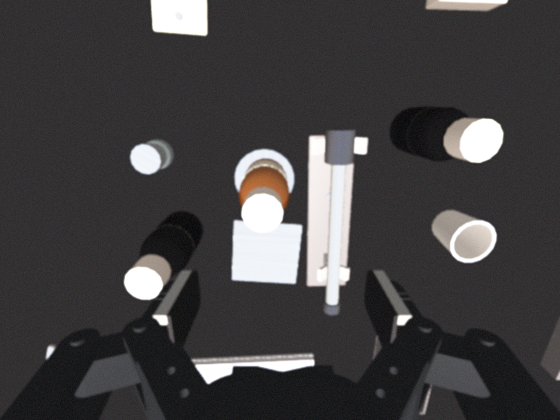

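View pics/s10.png

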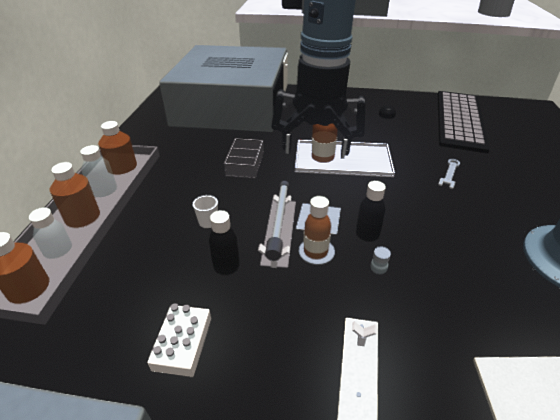

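```bash
python3 - <<'E'
from h import *
np.set_printoptions(precision=4,suppress=True)
s=get_state();p=s["ee_pos"];print(p,s["tool_rot"])
d=grab_frame("side");w=grab_frame("wrist")
print("tip proj",proj(d,[p+[0,0,.04]]), "cam",-w["R"].T@w["t"]-p)
print("S",ray(w,263,212.5,.134),"round",ray(w,265,177,.004))
q=[(234.5,220.5),(302,226),(297,283),(232.5,281)]
P=np.array([ray(w,u,v,.004) for u,v in q]);print("sq",P,P.mean(0))
print("head",ray(w,340,130,.06),ray(w,340,163,.06),"nut",ray(w,332,309,.056), "sh", ray(w,340,163,.053), "nutin",ray(w,332,303,.056))
print("L",[round(float(x),1) for x in proj(d,[.5435,-.322,.154])[0]])
E
```

```text
[0.5529 0.036  0.2048] [179.4165  -1.7687   0.544 ]
tip proj [[315.315  147.7364]] cam [-0.0061  0.0865  0.1558]
S [0.5389 0.0409 0.134 ] round [0.5374 0.041  0.004 ]
sq [[ 0.4971 -0.0169  0.004 ]
 [ 0.5857 -0.0249  0.004 ]
 [ 0.5815 -0.1127  0.004 ]
 [ 0.4902 -0.1085  0.004 ]] [ 0.5386 -0.0658  0.004 ]
head [0.6143 0.102  0.06  ] [0.6169 0.0689 0.06  ] nut [ 0.622  -0.1173  0.056 ] sh [0.6185 0.0676 0.053 ] nutin [ 0.6214 -0.1082  0.056 ]
L [325.5, 107.1]
```

```bash
python3 -m pendant '-0.7 0.3 0 0; -0.6 0.2 -1 0; 0 0 -1.5 0; 0 0 -1.5 0; 0 0 -1.5 0; 0 0 -1.5 0; 0 0 -1 0; 0 0 -1 0; 0 0 0 0; 0 0 0 0'; python3 - <<'E'
from h import *
f=grab_frame("wrist");cv2.imwrite("pics/w11.png",f["color"])
print(ray(f,270,290,.134),get_state()["ee_pos"])
E
```

```text
clock: 15.05
ee_pos: [0.5324, 0.0395, 0.106]
tool_rot: [179.4, -1.3, 0.4]
wrist_force: [0.5, 0.8, -0.3]
grip_width: 0.0856
[0.52527226 0.03731127 0.134     ] [0.53223704 0.03949241 0.10603776]
```

View pics/w11.png

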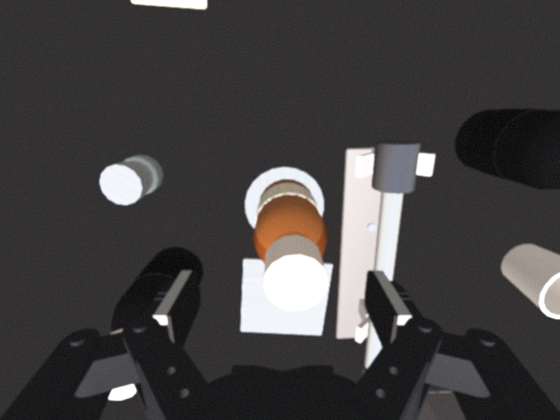

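```bash
python3 -m pendant '0.6 0.1 0 0; 0 0 -0.8 0; 0 0 -0.8 0; 0 0 -0.6 0; 0 0 0 0; 0 0 0 0'; python3 - <<'E'
from h import *
f=grab_frame("side");crop(f,240,90,390,270,"s12.png")
f=grab_frame("wrist");cv2.imwrite("pics/w12.png",f["color"])
E
```

```text
clock: 15.7
ee_pos: [0.5409, 0.0409, 0.084]
tool_rot: [179.4, -1.6, 0.4]
wrist_force: [0.2, 0.3, -0.1]
grip_width: 0.0856
```

View pics/s12.png

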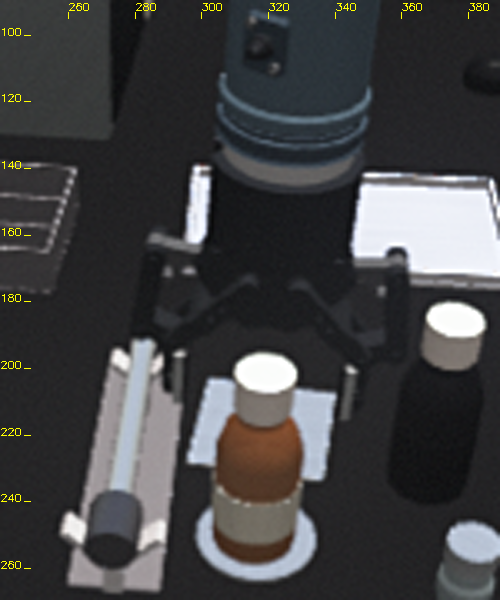

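View pics/w12.png

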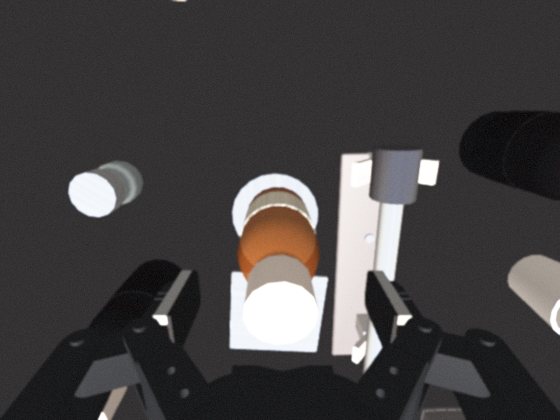

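```bash
python3 -m pendant '0 0 0 0;0 0 0 0;0 0 0 0;0 0 0 0;0 0 0 0;0 0 0 0' 1 60; python3 - <<'E'
from h import *
f=grab_frame("wrist");cv2.imwrite("pics/w13.png",f["color"]);f=grab_frame("side");crop(f,240,90,390,270,"s13.png")
E
python3 -m pendant '0 0 0.3 0; 0 0 0.7 0; 0 0 1 0; 0 0 1 0; 0 0 1 0; 0 0 1 0; 0 0 0 0'
```

```text
clock: 16.4
ee_pos: [0.5404, 0.0409, 0.0851]
tool_rot: [179.4, -1.5, 0.3]
wrist_force: [-0.4, 0.4, 0.3]
grip_width: 0.0329
clock: 17.2
ee_pos: [0.5396, 0.0406, 0.1387]
tool_rot: [179.4, -1.5, 0.3]
wrist_force: [0.0, 0.3, -2.4]
grip_width: 0.0326
```

View pics/s13.png

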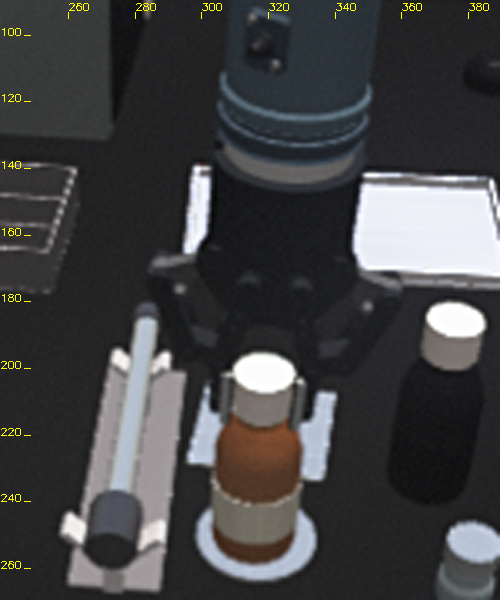

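```bash
python3 -m pendant '0 -1 0 0; 0 -2 0 0; 0 -3 0 0; 0 -3 0 0; 0 -3 0 0; 0 -3 0 0; 0 -3 0 0; -1 -3 0 0; -2 -3 0 0; -2 -3 0 0'; python3 -m pendant '-2 -3 0 0; -2 -2 0 0; -1 -1 0 0; 0 0 0 0; 0 0 0 0'
```

```text
clock: 18.2
ee_pos: [0.4864, -0.2382, 0.1367]
tool_rot: [179.4, -1.4, 1.1]
wrist_force: [1.3, 0.0, -1.8]
grip_width: 0.0325
clock: 18.7
ee_pos: [0.4244, -0.3108, 0.1347]
tool_rot: [179.3, -1.0, 0.1]
wrist_force: [-0.5, 0.6, -2.1]
grip_width: 0.0324
```

```bash
python3 -m pendant '0 -1 0 0; 0 -0.7 0 0; 0 0 -0.8 0; 0 0 -0.8 0; 0 0 -0.8 0; 0 0 -0.8 0; 0 0 -0.7 0; 0 0 -0.4 0; 0 0 0 0'; python3 - <<'E'
from h import *
print(get_state()["ee_pos"],get_state()["wrist_force"])
f=grab_frame("side");crop(f,280,60,430,190,"s14.png");f=grab_frame("wrist");cv2.imwrite("pics/w14.png",f["color"])
E
```

```text
clock: 19.6
ee_pos: [0.4279, -0.3236, 0.086]
tool_rot: [179.4, -0.9, 0.7]
wrist_force: [0.2, 0.9, -3.0]
grip_width: 0.0327
[ 0.42789458 -0.32361567  0.08599984] [ 0.21800969  0.8825016  -3.04740973]
```

View pics/s14.png

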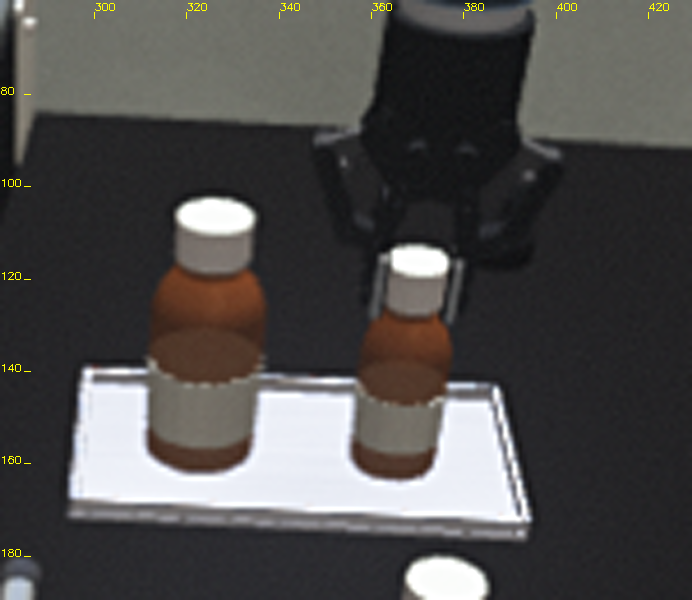

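View pics/w14.png

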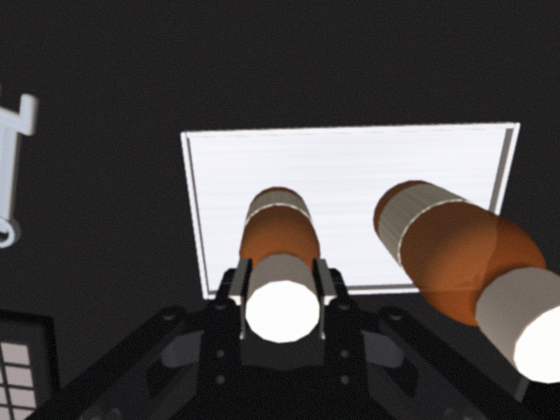

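```bash
python3 -m pendant '0 0 -0.2 0; 0 0 0 0; 0 0 0 0';python3 -m pendant '0 0 -0.2 0; 0 0 0 0; 0 0 0 0'
```

```text
clock: 20.0
ee_pos: [0.4295, -0.3251, 0.0861]
tool_rot: [179.3, -1.2, 0.6]
wrist_force: [-0.1, -0.6, -2.6]
grip_width: 0.0327
clock: 20.3
ee_pos: [0.4303, -0.3261, 0.0855]
tool_rot: [179.2, -1.3, 0.6]
wrist_force: [-0.1, -0.2, -3.0]
grip_width: 0.0328
```

```bash
python3 -m pendant '0 0 -0.3 0; 0 0 0 0; 0 0 0 0;0 0 0 0';python3 -m pendant '0 0 -0.2 0; 0 0 0 0; 0 0 0 0; 0 0 0 0'
```

```text
clock: 20.7
ee_pos: [0.4312, -0.3278, 0.0856]
tool_rot: [179.1, -1.4, 0.6]
wrist_force: [0.3, 0.3, -2.0]
grip_width: 0.0323
clock: 21.1
ee_pos: [0.4315, -0.3291, 0.0851]
tool_rot: [179.0, -1.4, 0.6]
wrist_force: [-1.3, 0.0, 0.9]
grip_width: 0.0324
```

```bash
python3 -m pendant '0 0 0 0; 0 0 0 0;0 0 0 0;0 0 0 0;0 0 0 0' -1; python3 - <<'E'
from h import *
f=grab_frame("side");crop(f,280,60,430,190,"s15.png");f=grab_frame("wrist");cv2.imwrite("pics/w15.png",f["color"])
E
```

```text
clock: 21.6
ee_pos: [0.4324, -0.3288, 0.0849]
tool_rot: [179.0, -1.5, 0.6]
wrist_force: [0.0, -0.1, -0.8]
grip_width: 0.0855
```

View pics/s15.png

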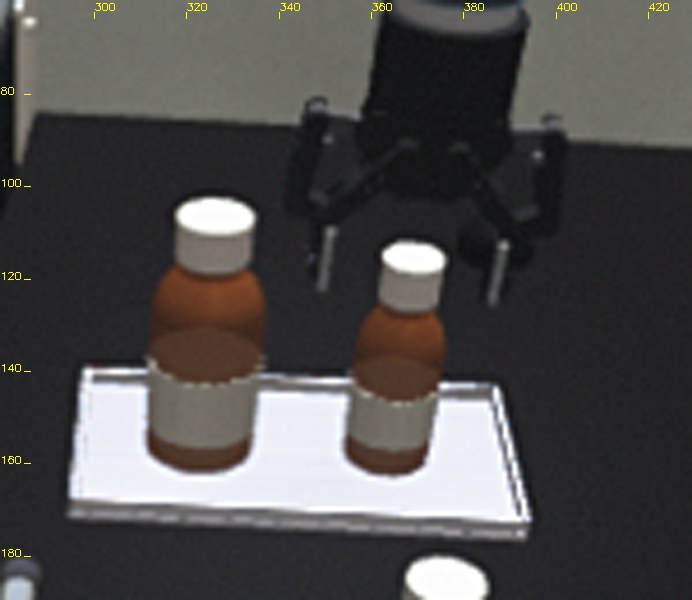

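View pics/w15.png

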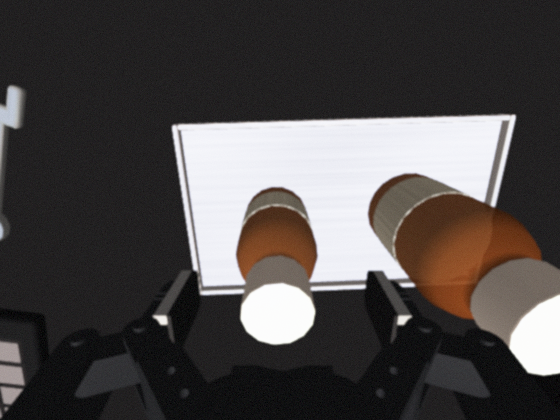

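```bash
python3 -m pendant '0 0 0.6 0; 0 0 1 0; 0 0 1.5 0; 0 0 2 0; 0 0 2 0; 0 0 2 0; 0 0 1 0; 2 3 0.5 0; 2 4 0 0; 2 4 0 0'; python3 -m pendant '2 4 0 0; 2 4 0 0; 2 4 0 0; 2 4 0 0; 2 3.5 0 0; 1.5 2 0 0; 0.5 0 0 0; 0 0 0 0; 0 0 0 0'; python3 - <<'E'
from h import *
import pickle
f=grab_frame("wrist");cv2.imwrite("pics/w16.png",f["color"]);s=grab_frame("side");cv2.imwrite("pics/s16.png",s["color"])
pickle.dump((f,s),open("f16.pkl","wb"));print(get_state()["ee_pos"],get_state()["tool_rot"])
E
```

```text
clock: 22.7
ee_pos: [0.4891, -0.2266, 0.2024]
tool_rot: [178.6, -1.8, -0.6]
wrist_force: [-0.1, -1.1, -1.1]
grip_width: 0.0854
clock: 23.6
ee_pos: [0.6133, 0.0054, 0.2053]
tool_rot: [178.7, -2.0, -0.0]
wrist_force: [0.1, -0.6, 0.4]
grip_width: 0.0852
[0.61307666 0.00410772 0.2052971 ] [ 1.78715890e+02 -1.95690304e+00 -1.27237728e-01]
```

View pics/w16.png

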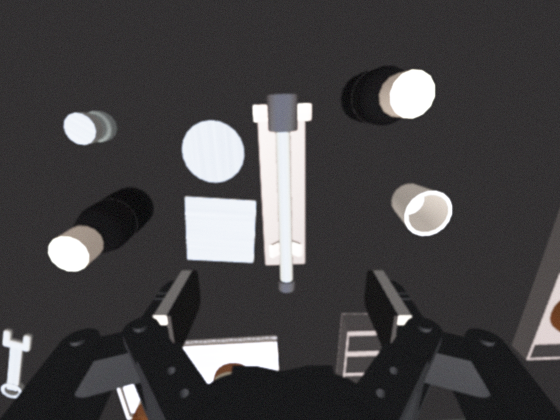

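View pics/s16.png

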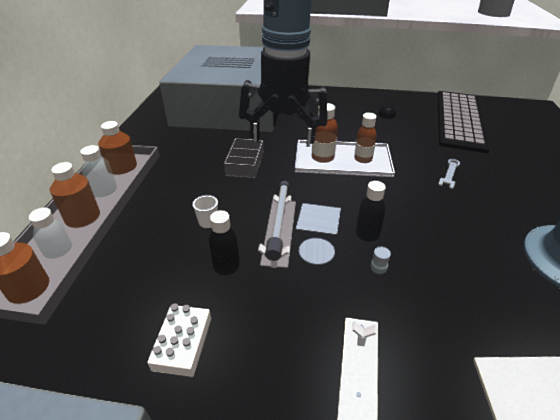

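```bash
python3 - <<'E'
from h import *
import pickle
np.set_printoptions(precision=4,suppress=True)
f,d=pickle.load(open("f16.pkl","rb"))
for n,im,b in(("w",f,[(170,110,250,190),(180,190,260,268)]),("d",d,[(295,230,340,270),(290,195,345,240)])):
    for (u0,v0,u1,v1) in b:
        g=cv2.cvtColor(im["color"][v0:v1,u0:u1],cv2.COLOR_BGR2GRAY);_,m=cv2.threshold(g,0,255,cv2.THRESH_OTSU)
        c=max(cv2.findContours(m,cv2.RETR_EXTERNAL,cv2.CHAIN_APPROX_NONE)[0],key=cv2.contourArea)
        M=cv2.moments(c);print(n,ray(im,M["m10"]/M["m00"]+u0,M["m01"]/M["m00"]+v0,.004),M["m00"])
crop(f,230,80,340,310,"w16z.png");crop(d,250,170,310,270,"s16z.png")
E
```

```text
w [0.5367 0.0405 0.004 ] 2974.5
w [ 0.5378 -0.0617  0.004 ] 4223.5
d [0.5379 0.0398 0.004 ] 690.5
d [ 0.5387 -0.0627  0.004 ] 996.5
```

View pics/w16z.png

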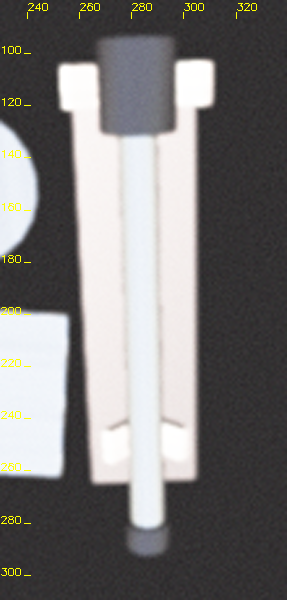

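View pics/s16z.png

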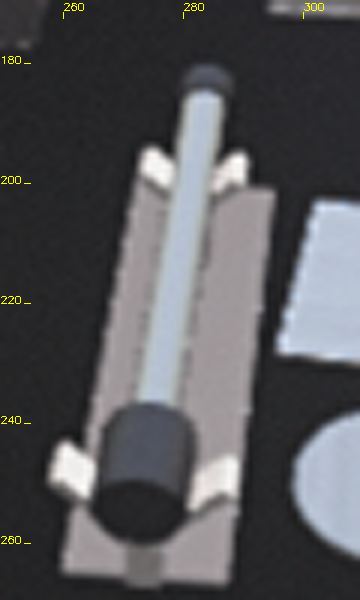

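```bash
python3 - <<'E'
from h import *
import pickle
np.set_printoptions(precision=4,suppress=True)
f,d=pickle.load(open("f16.pkl","rb"))
for l,u,v,z in(("sh",282.3,130.5,.058),("out",282.3,94,.055),("nutin",286,280.5,.056),("nutout",286,291.5,.045),("tubeA",282.5,140,.053),("tubeB",285.5,270,.053)):print(l,ray(f,u,v,z))
for l,u,v,z in(("sh",277,237.5,.061),("nutin",282.8,185,.056),("nutout",283.5,181,.054),("tubeB",282,200,.053),("tubeA",275.5,235,.053)):print("side",l,ray(d,u,v,z))
for u,v in((254,106),(301,105),(306,264),(264.5,264.5)):print("rest",ray(f,u,v,.005))
print("wide saddle tops",ray(f,261,112,.048),ray(f,306,111,.048))
E
```

```text
sh [0.6184 0.0684 0.058 ]
out [0.6185 0.1025 0.055 ]
nutin [ 0.623  -0.1087  0.056 ]
nutout [ 0.6237 -0.1325  0.045 ]
tubeA [0.6188 0.0585 0.053 ]
tubeB [ 0.6225 -0.0957  0.053 ]
side sh [0.6152 0.0699 0.061 ]
side nutin [ 0.6263 -0.1084  0.056 ]
side nutout [ 0.627 -0.127  0.054]
side tubeB [ 0.6216 -0.057   0.053 ]
side tubeA [0.6203 0.055  0.053 ]
rest [0.5879 0.0912 0.005 ]
rest [0.6417 0.0922 0.005 ]
rest [ 0.6535 -0.1163  0.005 ]
rest [ 0.5956 -0.1159  0.005 ]
wide saddle tops [0.5972 0.0858 0.048 ] [0.6428 0.0867 0.048 ]
```

```bash
python3 -m pendant '0.8 1 0 0.025; 0 0.9 0 0; 0 0 -1.5 0; 0 0 -2 0; 0 0 -2 0; 0 0 -2 0; 0 0 -2 0; 0 0 -1.5 0; 0 0 0 0; 0 0 0 0'; python3 - <<'E'
from h import *
f=grab_frame("wrist");cv2.imwrite("pics/w17.png",f["color"]);print(get_state()["ee_pos"],get_state()["tool_rot"])
E
```

```text
clock: 24.7
ee_pos: [0.6169, 0.0203, 0.0855]
tool_rot: [178.6, -1.7, 1.1]
wrist_force: [0.2, -0.6, -0.1]
grip_width: 0.0854
[0.61661161 0.02028027 0.08542806] [178.60153675  -1.62921929   1.12853639]
```

View pics/w17.png

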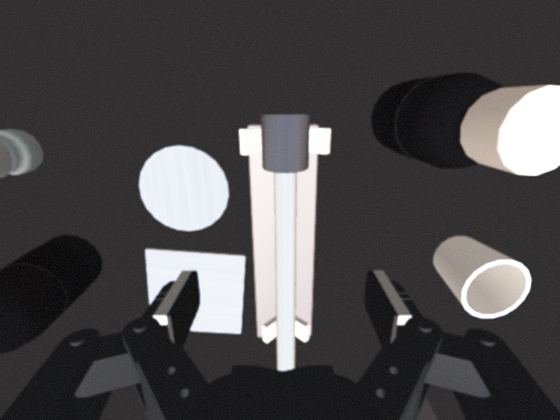

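```bash
python3 -m pendant '0.5 0.4 -1 0; 0 0 -1.3 0; 0 0 -1.3 0; 0 0 -1.3 0; 0 0 -0.8 0; 0 0 0 0; 0 0 0 0'; python3 - <<'E'
from h import *
f=grab_frame("wrist");cv2.imwrite("pics/w18.png",f["color"]);print(get_state()["ee_pos"],get_state()["tool_rot"])
f=grab_frame("side");crop(f,220,130,350,270,"s18.png")
E
```

```text
clock: 25.45
ee_pos: [0.6236, 0.025, 0.0251]
tool_rot: [178.6, -1.8, 1.1]
wrist_force: [1.1, 0.3, -0.1]
grip_width: 0.0856
[0.62343338 0.02495363 0.02513078] [178.62432593  -1.82892849   1.13557254]
```

View pics/w18.png

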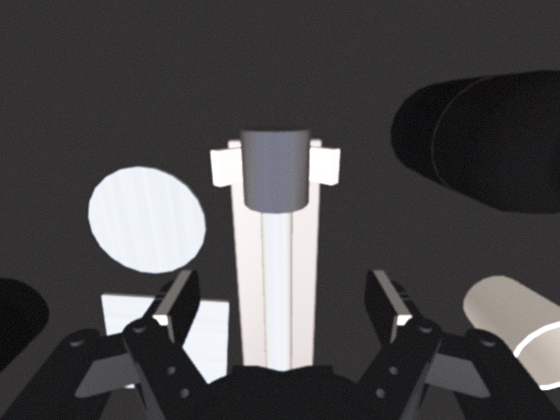

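View pics/s18.png

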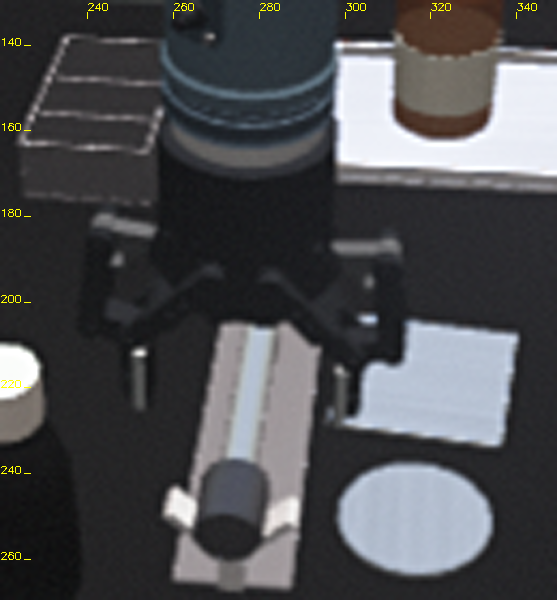

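```bash
python3 - <<'E'
from h import *
np.set_printoptions(precision=4,suppress=True)
f=grab_frame("wrist")
print(ray(f,277,211,.061),ray(f,243,203,.045),ray(f,309,203,.045),ray(f,277.5,300,.053),ray(f,277,220,.053),"out",ray(f,276,130,.045))
E
```

```text
[0.6193 0.0693 0.061 ] [0.603  0.0674 0.045 ] [0.6353 0.0677 0.045 ] [0.6204 0.0165 0.053 ] [0.6195 0.0618 0.053 ] out [0.6186 0.1021 0.045 ]
```

```bash
python3 -m pendant '-0.2 -0.3 -0.6 0; 0 0 -0.6 0; 0 0 -0.4 0; 0 0 0 0; 0 0 0 0'; python3 - <<'E'
from h import *
f=grab_frame("side");crop(f,220,130,350,270,"s19.png")
E
```

```text
clock: 26.1
ee_pos: [0.6232, 0.0215, 0.0101]
tool_rot: [178.6, -2.1, 1.1]
wrist_force: [-1.4, -0.1, 0.0]
grip_width: 0.0856
```

View pics/s19.png

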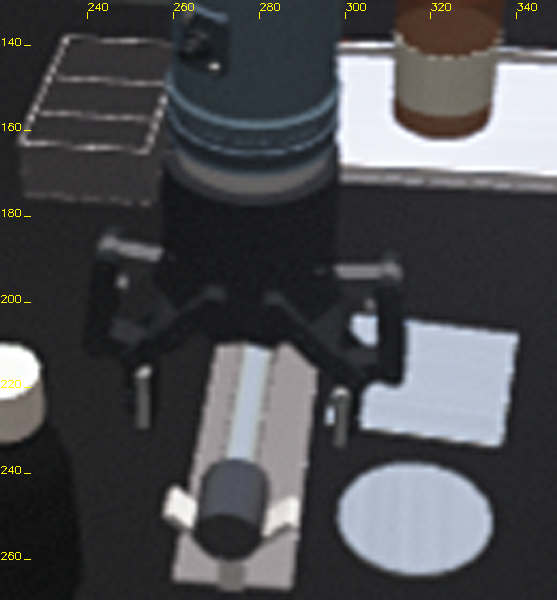

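```bash
python3 -m pendant '-0.1 0.1 -0.4 0; 0 0 0 0; 0 0 0 0'; python3 -m pendant '0 0 0 0; 0 0 0 0;0 0 0 0;0 0 0 0;0 0 0 0;0 0 0 0' 1 80; python3 - <<'E'
from h import *
f=grab_frame("side");crop(f,220,130,350,270,"s20.png");f=grab_frame("wrist");cv2.imwrite("pics/w20.png",f["color"])
print(get_state()["wrist_force"])
E
```

```text
clock: 26.45
ee_pos: [0.6223, 0.0228, 0.006]
tool_rot: [178.6, -2.1, 1.1]
wrist_force: [-0.1, 0.7, -0.0]
grip_width: 0.0854
clock: 27.05
ee_pos: [0.6218, 0.023, 0.0066]
tool_rot: [178.6, -2.0, 1.1]
wrist_force: [0.5, -0.3, -1.3]
grip_width: 0.014
[-0.95657581 -0.20043426  0.8080421 ]
```

View pics/s20.png

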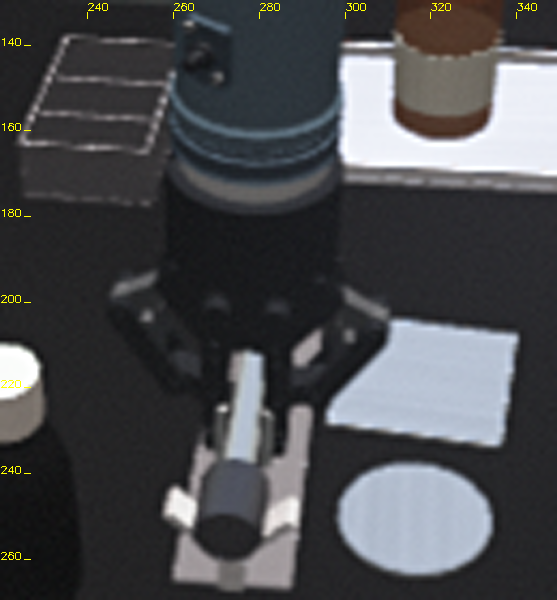

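View pics/w20.png

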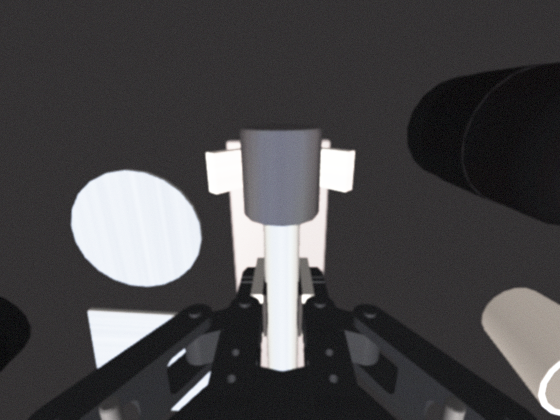

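```bash
python3 -m pendant '0 0 0.3 0; 0 0 0.5 0; 0 0 0.7 0; 0 0 0.7 0; 0 0 0 0; 0 0 0 0'; python3 - <<'E'
from h import *
f=grab_frame("side");crop(f,220,130,350,270,"s21.png");f=grab_frame("scene");crop(f,200,80,350,260,"c21.png")
E
```

```text
clock: 27.75
ee_pos: [0.618, 0.0225, 0.0269]
tool_rot: [178.6, -1.6, 1.1]
wrist_force: [-0.2, -1.1, -4.5]
grip_width: 0.0139
```

View pics/s21.png

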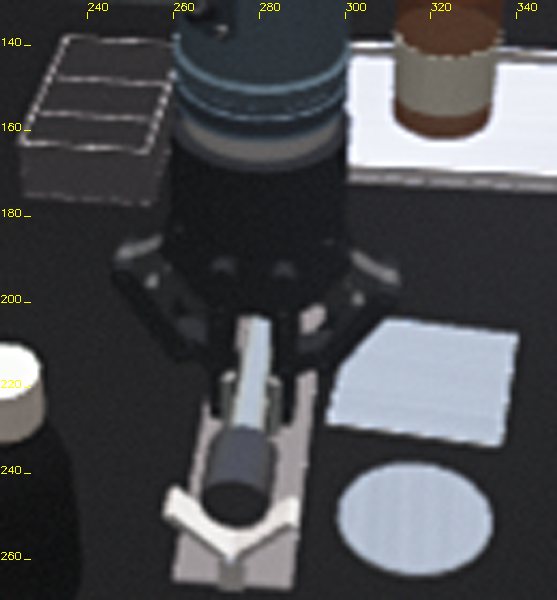

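View pics/c21.png

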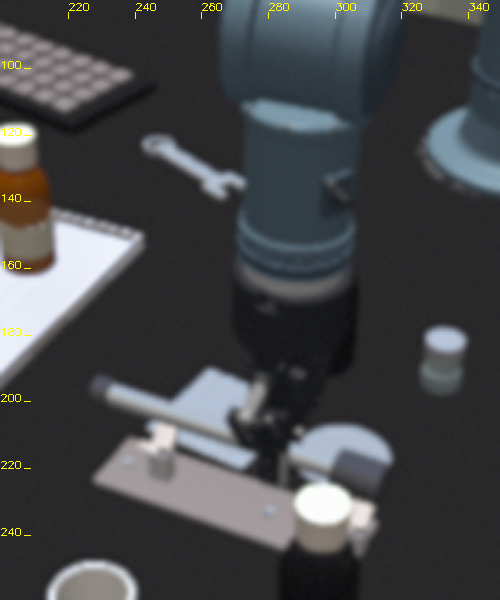

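```bash
python3 -m pendant '0 0 1 0; 0 0 1.5 0; 0 0 2 0; 0 0 2 0; 0 0 2 0; 0 0 1.5 0; 0 0 1 0; 0 1 0 0; -1 2 0 0; -1.5 2.5 0 0'; python3 - <<'E'
from h import *
f=grab_frame("side");cv2.imwrite("pics/s22.png",f["color"])
E
```

```text
clock: 28.85
ee_pos: [0.5947, 0.0729, 0.1487]
tool_rot: [178.5, -2.0, 0.5]
wrist_force: [-1.0, 0.7, -4.5]
grip_width: 0.0139
```

View pics/s22.png

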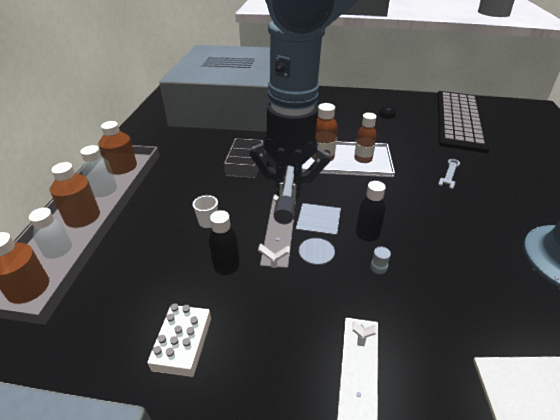

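```bash
python3 -m pendant '-1.5 2.5 0 0; -1.5 2.5 0 0; -1.5 2.5 0 0; -1.5 2.5 0 0; -1.5 2.5 0 0; -1.5 2.5 0 0; -1.5 2.5 0 0; -1.5 2 0 0; -0.8 1 0 0; 0 0 0 0'; python3 - <<'E'
from h import *
f=grab_frame("wrist");cv2.imwrite("pics/w23.png",f["color"]);print(get_state()["ee_pos"],get_state()["tool_rot"])
f=grab_frame("scene");cv2.imwrite("pics/c23.png",f["color"])
E
```

```text
clock: 29.9
ee_pos: [0.4464, 0.3019, 0.1425]
tool_rot: [178.8, -1.1, 1.7]
wrist_force: [0.2, 0.1, -4.4]
grip_width: 0.0139
[0.44714572 0.30074578 0.14246982] [178.7554995   -1.11587393   1.61897342]
```

View pics/w23.png

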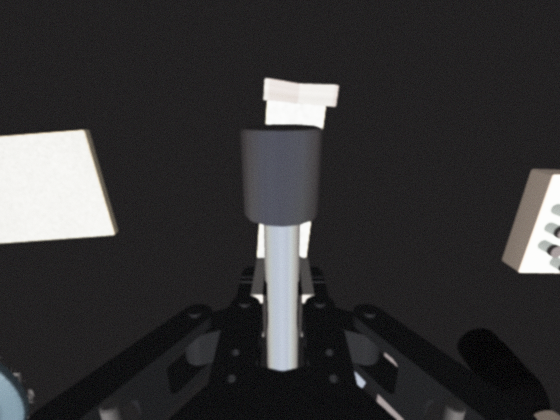

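View pics/c23.png

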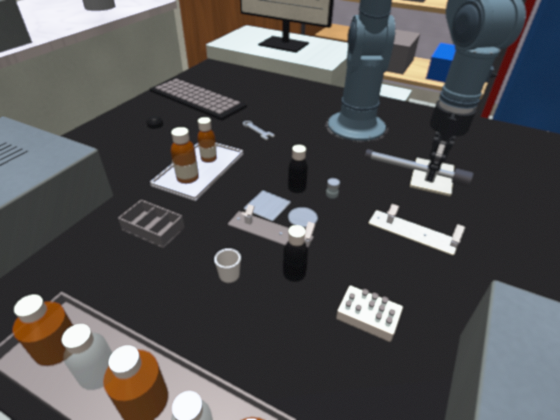

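```bash
python3 - <<'E'
from h import *
import pickle
np.set_printoptions(precision=4,suppress=True)
f=grab_frame("wrist");d=grab_frame("side");c=grab_frame("scene");pickle.dump((f,d,c),open("f23.pkl","wb"))
crop(f,220,70,360,270,"w23z.png");crop(d,320,300,420,420,"s23z.png");crop(c,360,190,480,260,"c23z.png")
E
```

```text
(no output)
```

View pics/w23z.png

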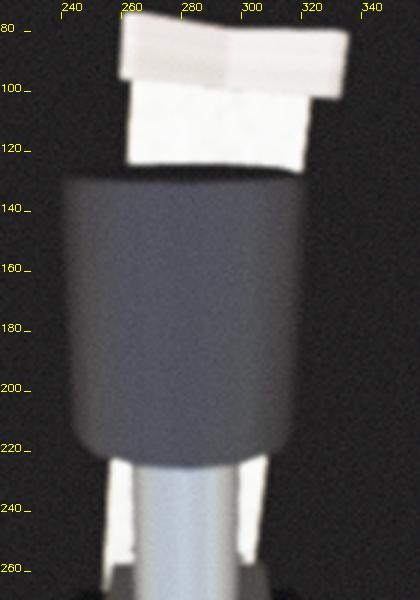

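View pics/s23z.png

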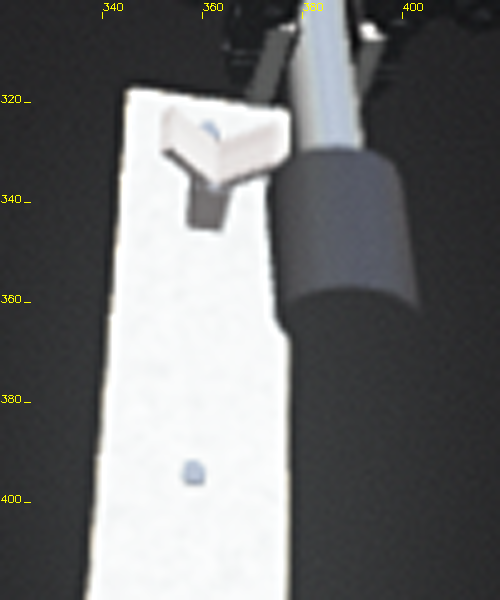

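View pics/c23z.png

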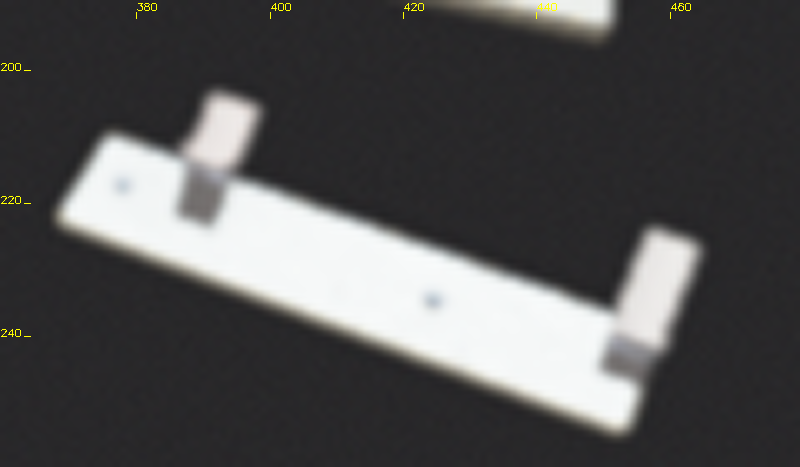

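```bash
python3 - <<'E'
from h import *
import pickle
np.set_printoptions(precision=4,suppress=True)
f,d,c=pickle.load(open("f23.pkl","rb"))
for l,u,v,z in(("oL",261,74.5,.048),("oR",334.5,80,.048),("iL",259.5,96,.048),("iR",332.5,102,.048),("bL1",262.5,105,.005),("bR1",321.5,110,.005),("bL2",255.5,260,.005),("bR2",306,240,.005)):print("w",l,ray(f,u,v,z))
print("sh",ray(f,281,225,.2),"tubeA",ray(f,280.5,235,.193),"ends",)
for l,u,v,z in(("bfarL",344.5,317,.005),("bfarR",376.5,321,.005),("L3",337.5,419,.005),("R3",376.5,410,.005),("NsadL",351.5,321,.05),("NsadR",375.5,321.5,.05)):print("s",l,ray(d,u,v,z))
for l,u,v,z in(("1",375.5,209.5,.005),("2",368,222,.005),("3",453,254,.005),("4",450,236.5,.005),("wtop1",457,223.5,.048),("wtop2",464,226,.048),("ntop1",391,203,.05),("ntop2",398,205.5,.05)):print("c",l,ray(c,u,v,z))
E
```

```text
w oL [0.431  0.4082 0.048 ]
w oR [0.4886 0.4059 0.048 ]
w iL [0.4299 0.3926 0.048 ]
w iR [0.4884 0.3897 0.048 ]
w bL1 [0.4305 0.3857 0.005 ]
w bR1 [0.4864 0.3827 0.005 ]
w bL2 [0.423  0.2198 0.005 ]
w bR2 [0.4791 0.2459 0.005 ]
sh [0.4454 0.346  0.2   ] tubeA [0.4455 0.3388 0.193 ] ends
s bfarL [0.4792 0.1965 0.005 ]
s bfarR [0.4238 0.1983 0.005 ]
s L3 [0.4875 0.3715 0.005 ]
s R3 [0.4315 0.3523 0.005 ]
s NsadL [0.4725 0.2347 0.05  ]
s NsadR [0.4342 0.2311 0.05  ]
c 1 [0.4214 0.1965 0.005 ]
c 2 [0.4783 0.1941 0.005 ]
c 3 [0.4907 0.4039 0.005 ]
c 4 [0.4331 0.388  0.005 ]
c wtop1 [0.4311 0.3911 0.048 ]
c wtop2 [0.4324 0.4071 0.048 ]
c ntop1 [0.4335 0.2319 0.05  ]
c ntop2 [0.4347 0.25   0.05  ]
```

```bash
python3 -m pendant '0.3 0.8 0 -0.02; 0.3 1.2 0 -0.02; 0.3 1 0 -0.02; 0.2 0.5 0 -0.02; 0 0 0 0; 0 0 -1 0; 0 0 -1.5 0; 0 0 -1.5 0; 0 0 -1.5 0; 0 0 0 0'; python3 - <<'E'
from h import *
print(get_state()["ee_pos"],get_state()["tool_rot"])
E
```

```text
clock: 31.15
ee_pos: [0.4667, 0.3249, 0.0819]
tool_rot: [178.4, -1.2, -4.7]
wrist_force: [-0.5, 0.1, -5.2]
grip_width: 0.014
[0.46674143 0.32492651 0.08186962] [178.42546524  -1.24617047  -4.66799862]
```

```bash
python3 -m pendant '-0.5 0.6 0 0.02; -0.4 0.6 0 0.01; 0 0 0 0; 0 0 -1 0; 0 0 -1 0; 0 0 -1 0; 0 0 0 0; 0 0 0 0'; python3 - <<'E'
from h import *
print(get_state()["ee_pos"],get_state()["tool_rot"])
f=grab_frame("wrist");cv2.imwrite("pics/w24.png",f["color"])
f=grab_frame("scene");crop(f,340,130,500,270,"c24.png")
f=grab_frame("side");crop(f,300,240,440,420,"s24.png")
E
```

```text
clock: 31.95
ee_pos: [0.4572, 0.3382, 0.0498]
tool_rot: [178.5, -1.3, -2.8]
wrist_force: [0.0, 0.7, -3.1]
grip_width: 0.0137
[0.4572442  0.33817627 0.04981496] [178.47335364  -1.31311553  -2.78198359]
```

View pics/w24.png

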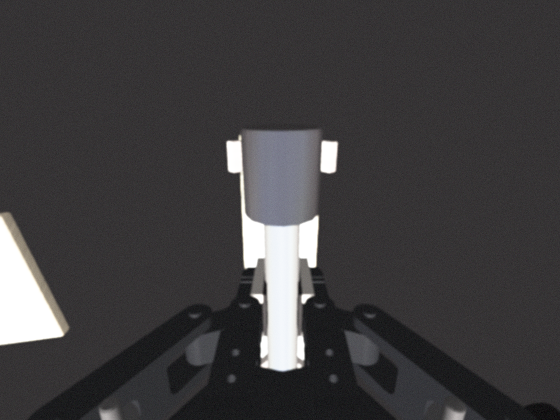

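View pics/c24.png

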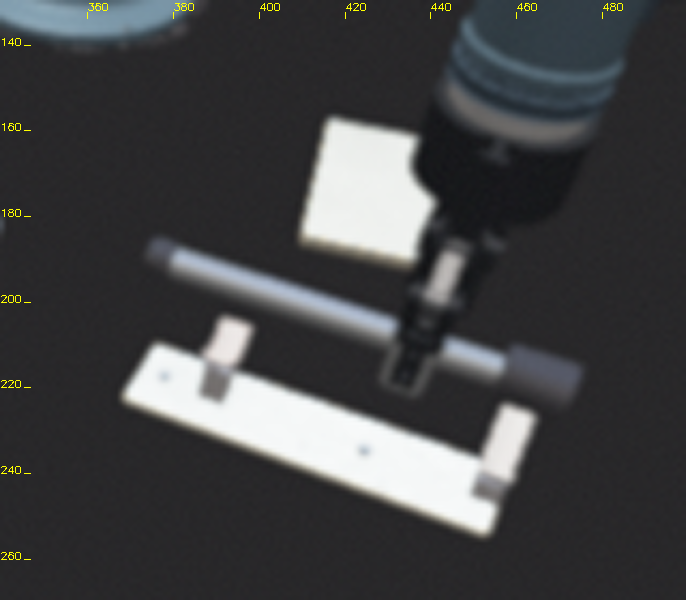

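View pics/s24.png

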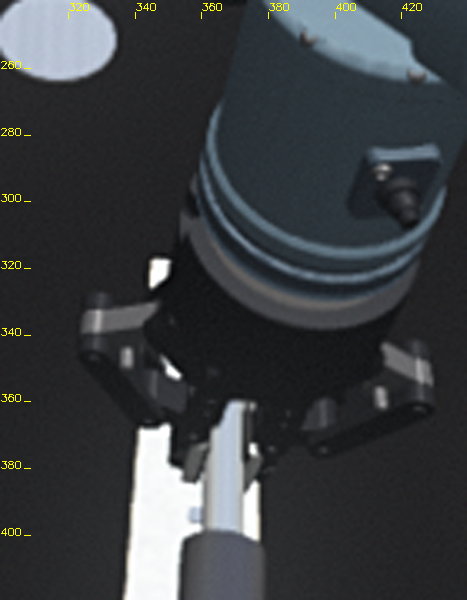

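```bash
python3 -m pendant '0 -0.2 -0.6 0; 0 0 -0.7 0; 0 0 -0.7 0; 0 0 -0.6 0; 0 0 0 0; 0 0 0 0'; python3 - <<'E'
from h import *
print(get_state()["ee_pos"],get_state()["tool_rot"])
f=grab_frame("wrist");cv2.imwrite("pics/w25.png",f["color"])
f=grab_frame("scene");crop(f,340,130,500,270,"c25.png")
E
```

```text
clock: 32.7
ee_pos: [0.458, 0.3362, 0.0225]
tool_rot: [178.5, -1.4, -2.8]
wrist_force: [-0.1, -0.5, -3.8]
grip_width: 0.0141
[0.45800626 0.33624659 0.02249834] [178.54200082  -1.39583437  -2.81506498]
```

View pics/w25.png

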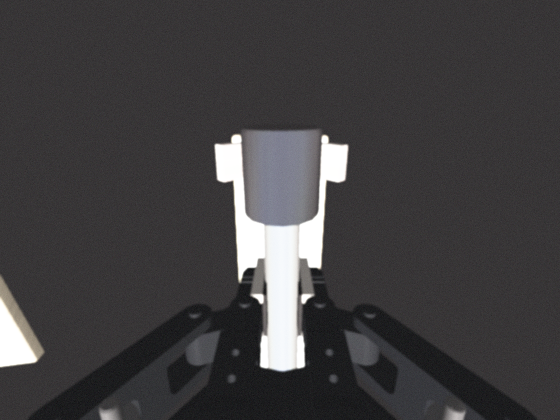

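View pics/c25.png

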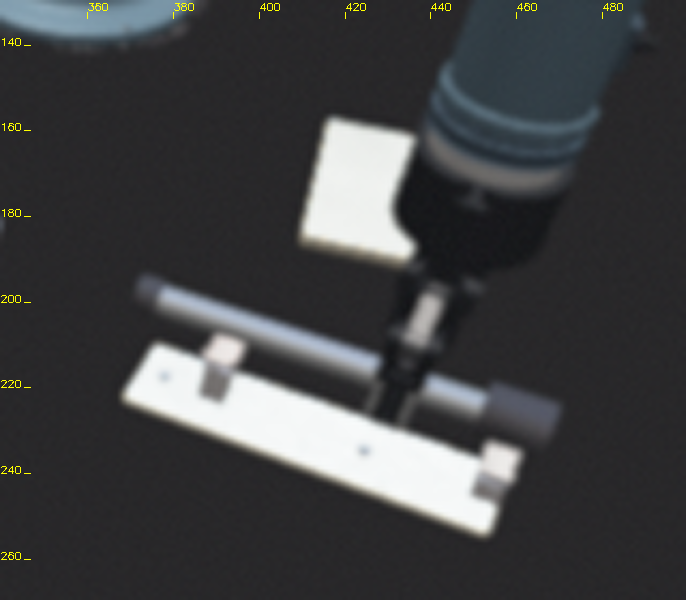

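```bash
python3 -m pendant '0 0 -0.5 0; 0 0 -0.5 0; 0 0 -0.3 0; 0 0 -0.2 0; 0 0 0 0; 0 0 0 0'; python3 - <<'E'
from h import *
print(get_state()["ee_pos"],get_state()["tool_rot"],get_state()["wrist_force"])
f=grab_frame("wrist");cv2.imwrite("pics/w26.png",f["color"])
f=grab_frame("scene");crop(f,340,130,500,270,"c26.png")
E
```

```text
clock: 33.4
ee_pos: [0.4586, 0.3371, 0.0075]
tool_rot: [178.6, -1.5, -2.8]
wrist_force: [-1.2, -0.3, -2.6]
grip_width: 0.0137
[0.45864555 0.33712346 0.00750442] [178.61658867  -1.47700692  -2.80696157] [-1.1848701  -0.26815594 -2.56536742]
```

View pics/w26.png

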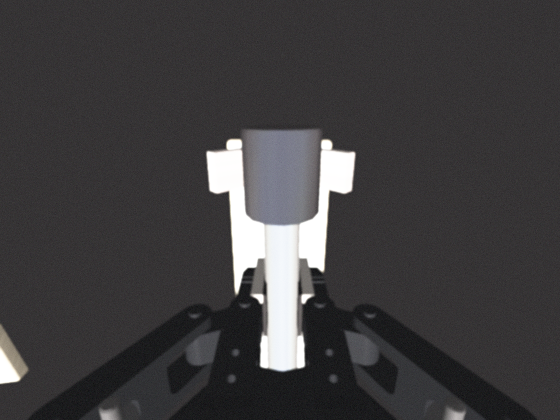

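View pics/c26.png

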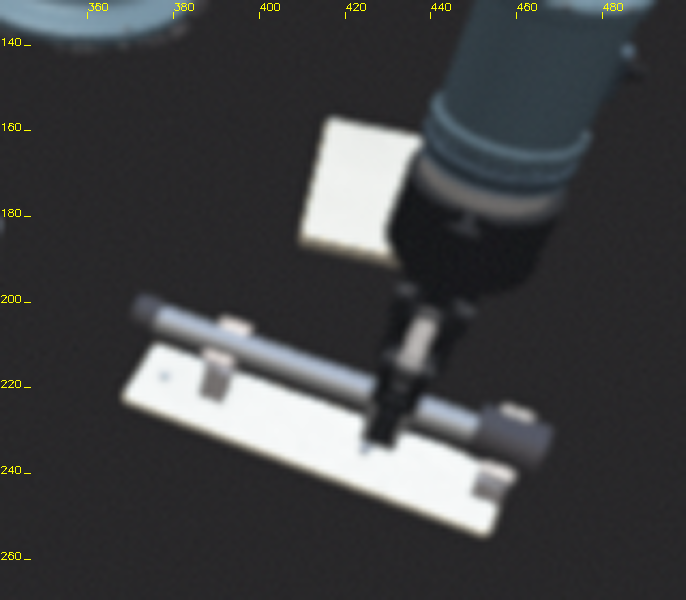

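```bash
python3 -m pendant '0 0 -0.25 0; 0 0 0 0; 0 0 0 0; 0 0 -0.2 0; 0 0 0 0; 0 0 0 0';python3 -m pendant '0 0 -0.2 0; 0 0 0 0; 0 0 0 0'
```

```text
clock: 34.1
ee_pos: [0.459, 0.3374, 0.0077]
tool_rot: [178.5, -1.5, -2.9]
wrist_force: [-1.0, -0.9, -2.3]
grip_width: 0.0138
clock: 34.4
ee_pos: [0.459, 0.3374, 0.0077]
tool_rot: [178.5, -1.5, -2.9]
wrist_force: [-0.4, -0.2, -1.5]
grip_width: 0.0138
```

```bash
python3 -m pendant '0 0 -0.3 0; 0 0 0 0; 0 0 0 0; 0 0 -0.3 0; 0 0 0 0; 0 0 0 0'
```

```text
clock: 35.0
ee_pos: [0.4593, 0.3376, 0.008]
tool_rot: [178.3, -1.4, -2.9]
wrist_force: [-1.7, -0.1, 0.8]
grip_width: 0.0137
```

```bash
python3 -m pendant '0 0 0 0; 0 0 0 0;0 0 0 0;0 0 0 0;0 0 0 0' -1; python3 - <<'E'
from h import *
f=grab_frame("wrist");cv2.imwrite("pics/w27.png",f["color"])
f=grab_frame("scene");crop(f,340,130,500,270,"c27.png")
E
```

```text
clock: 35.5
ee_pos: [0.4622, 0.3398, 0.0076]
tool_rot: [178.5, -1.7, -2.9]
wrist_force: [0.2, -0.4, -0.0]
grip_width: 0.0841
```

View pics/w27.png

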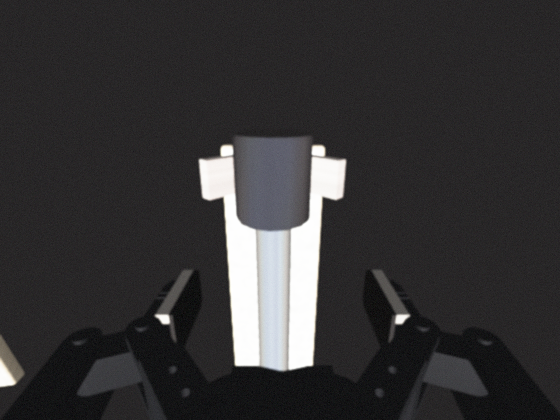

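View pics/c27.png

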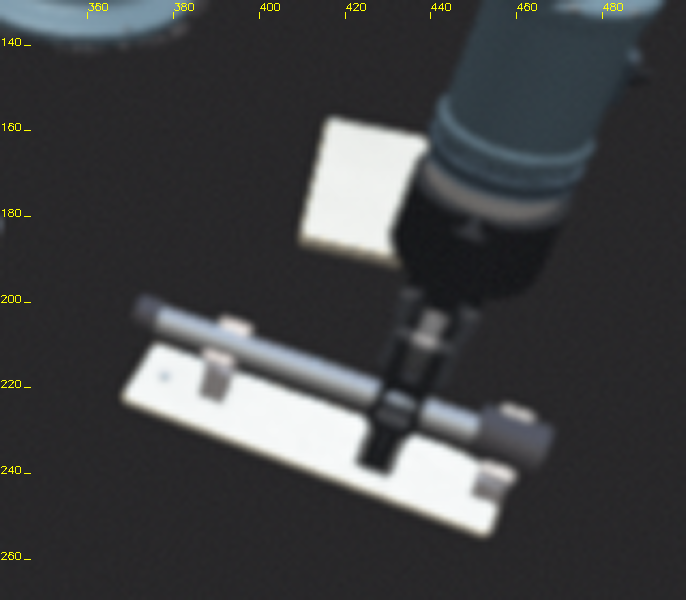

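```bash
python3 -m pendant '0 0 0.7 0; 0 0 1 0; 0 0 1.5 0; 0 0 2 0; 0 0 2.5 0; 0 0 2.5 0; 0 0 2.5 0; 0 0 2.5 0; 0 0 2 0; 0 0 0 0'; python3 - <<'E'
from h import *
print(get_state()["ee_pos"],get_state()["tool_rot"])
f=grab_frame("wrist");cv2.imwrite("pics/w28.png",f["color"])
f=grab_frame("side");cv2.imwrite("pics/s28.png",f["color"])
E
```

```text
clock: 36.6
ee_pos: [0.4624, 0.3404, 0.198]
tool_rot: [178.9, -2.1, -2.9]
wrist_force: [-0.4, 0.9, -0.4]
grip_width: 0.0855
[0.4624289  0.34041515 0.19801812] [178.91655002  -2.10613395  -2.85073518]
```

View pics/w28.png

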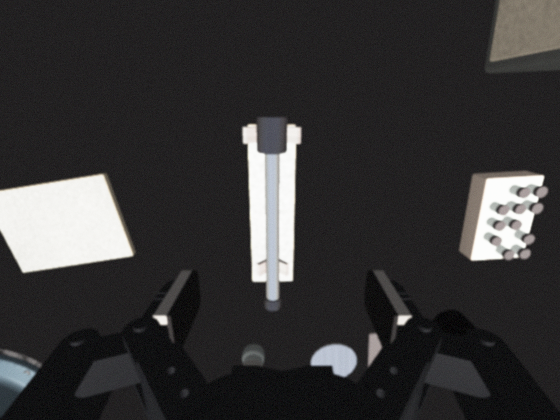

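View pics/s28.png

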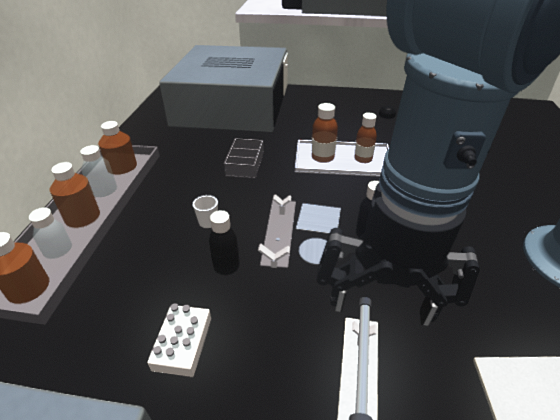

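```bash
python3 -m pendant '0 -2 0 0.02; 0 -4 0 0.02; 0 -4.5 0 0.01; 0 -4.5 0 0; 0 -4.5 0 0; 0 -4.5 0 0; 0 -4.5 0 0; 0 -4.5 0 0; 0 -4.5 0 0; 0 -4.5 0 0'; python3 -m pendant '0 -4.5 0 0; 0 -4.5 0 0; 0 -4 0 0; 0 -3 0 0; 0 -2 0 0; 0 0 0 0'
```

```text
clock: 37.7
ee_pos: [0.4431, -0.0897, 0.1789]
tool_rot: [178.6, -0.3, 1.3]
wrist_force: [0.9, -0.4, 1.0]
grip_width: 0.0855
clock: 38.3
ee_pos: [0.4306, -0.283, 0.1696]
tool_rot: [178.6, 0.8, 0.5]
wrist_force: [0.1, -0.6, -0.1]
grip_width: 0.0853
```

```bash
python3 - <<'E'
from h import *
import pickle
np.set_printoptions(precision=4,suppress=True)
s=get_state();print(s["ee_pos"],s["tool_rot"])
f=grab_frame("wrist");cv2.imwrite("pics/w29.png",f["color"]);d=grab_frame("side");crop(d,280,80,430,190,"s29.png")
print("exp",proj(f,[[.43,-.329,.134]]),proj(d,[[.43,-.329,.134],[.5435,-.322,.154]]))
pickle.dump((f,d),open("f29.pkl","wb"))
E
```

```text
[ 0.4306 -0.283   0.1696] [178.6193   0.759    0.4702]
exp [[281.6544 288.6385]] [[369.3885 115.7222]
 [325.5267 107.0701]]
```

View pics/w29.png

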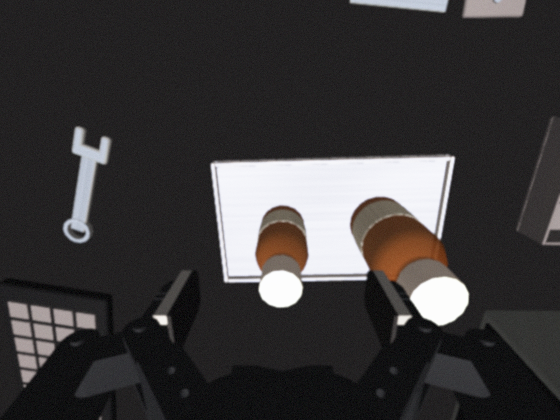

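View pics/s29.png

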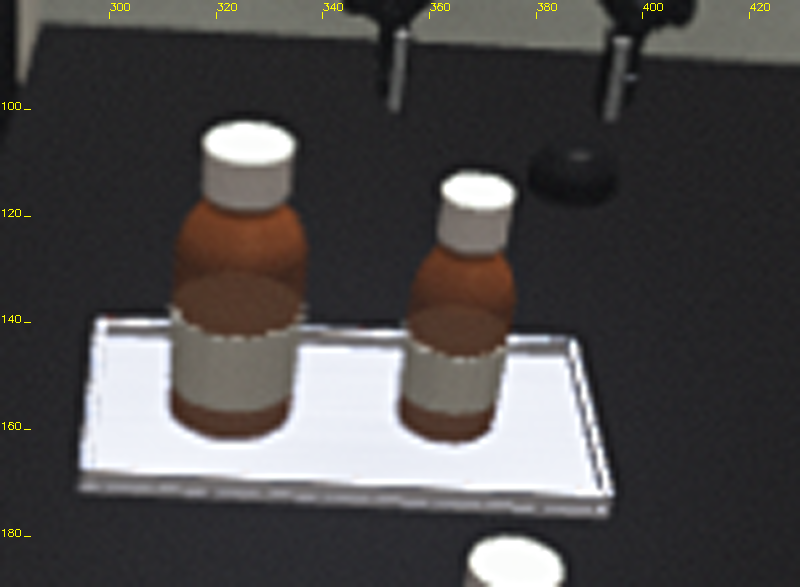

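```bash
python3 -m pendant '0 -2 0 0; 0 -2 0 0; 0 -0.8 0 0; 0 0 0 0; 0 0 -1 0; 0 0 -1.5 0; 0 0 -1.5 0; 0 0 -1.5 0; 0 0 0 0; 0 0 0 0'; python3 - <<'E'
from h import *
s=get_state();print(s["ee_pos"],s["tool_rot"])
f=grab_frame("wrist");cv2.imwrite("pics/w30.png",f["color"]);print(proj(f,[[.43,-.329,.134]]))
E
```

```text
clock: 39.4
ee_pos: [0.4339, -0.3063, 0.106]
tool_rot: [179.7, 1.1, 2.2]
wrist_force: [-0.2, 0.3, 0.9]
grip_width: 0.0856
[ 0.43389871 -0.30626877  0.10604815] [179.69839017   1.12603166   2.22158974]
[[272.54126169 321.72542856]]
```

View pics/w30.png

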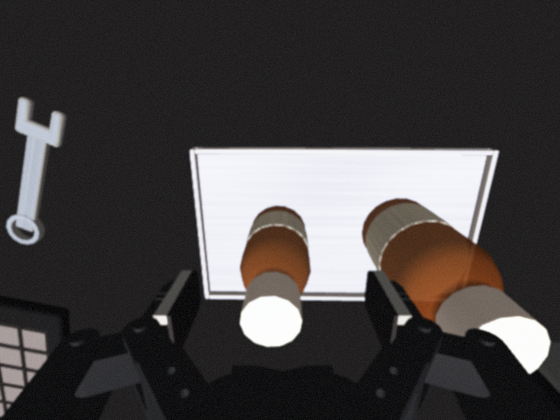

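```bash
python3 -m pendant '-0.3 -1.2 0 0; -0.1 -1.1 0 0; 0 0 0 0; 0 0 0 0'; python3 - <<'E'
from h import *
s=get_state();print(s["ee_pos"],s["tool_rot"])
E
```

```text
clock: 39.85
ee_pos: [0.4308, -0.3324, 0.1085]
tool_rot: [179.6, 0.9, 2.2]
wrist_force: [-0.0, -0.5, 0.4]
grip_width: 0.0857
[ 0.43084962 -0.33240422  0.10846029] [179.56633554   0.90810572   2.20373668]
```

```bash
python3 -m pendant '0 0.2 -0.8 0; 0 0 -0.9 0; 0 0 -0.7 0; 0 0 0 0; 0 0 0 0'; python3 - <<'E'
from h import *
f=grab_frame("wrist");cv2.imwrite("pics/w31.png",f["color"]);d=grab_frame("side");crop(d,280,60,430,190,"s31.png")
E
```

```text
clock: 40.35
ee_pos: [0.4305, -0.3296, 0.0819]
tool_rot: [179.6, 0.9, 2.2]
wrist_force: [0.1, 0.1, 0.3]
grip_width: 0.0851
```

View pics/w31.png

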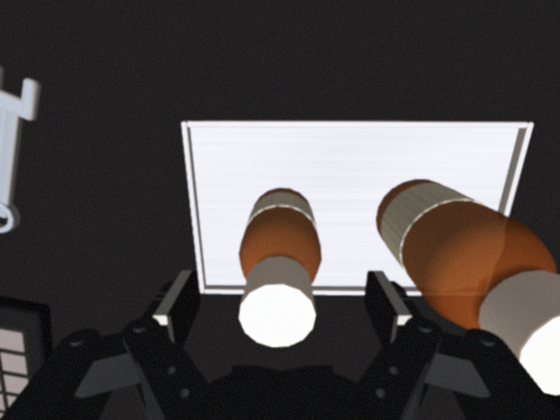

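View pics/s31.png

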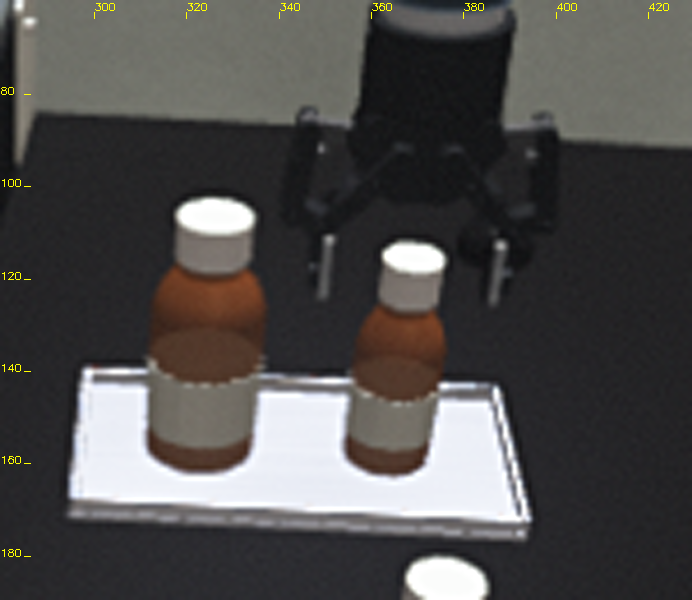

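```bash
python3 -m pendant '-0.2 0 0.3 0; 0 0 0 0; 0 0 0 0'; python3 -m pendant '0 0 0 0; 0 0 0 0;0 0 0 0;0 0 0 0;0 0 0 0;0 0 0 0' 1 60; python3 -m pendant '0 0 0.3 0; 0 0 0.7 0; 0 0 1 0; 0 0 1 0; 0 0 1 0; 0 0 1 0; 0 0 0 0'
```

```text
clock: 40.75
ee_pos: [0.429, -0.33, 0.0862]
tool_rot: [179.6, 0.9, 2.2]
wrist_force: [-1.2, 0.5, -0.5]
grip_width: 0.0852
clock: 41.35
ee_pos: [0.4296, -0.3306, 0.0871]
tool_rot: [179.5, 0.8, 2.2]
wrist_force: [-0.0, -0.2, 0.5]
grip_width: 0.0327
clock: 42.05
ee_pos: [0.4279, -0.3295, 0.1403]
tool_rot: [179.6, 0.9, 2.2]
wrist_force: [0.3, 0.2, -1.8]
grip_width: 0.0321
```

```bash
python3 -m pendant '1 1 0 0; 2 2 0 0; 2 2.5 0 0; 2 2.5 0 0; 2 2.5 0 0; 1.5 3 0 0; 0.5 3 0 0; 0 3 0 0; 0 3 0 0; 0 2 0 0'; python3 -m pendant '0 2 0 0; 0 2 0 0; 0 2 0 0; 0 2 0 0; 0 1 0 0; 0 0 0 0; 0 0 0 0'
```

```text
clock: 43.05
ee_pos: [0.5438, -0.0679, 0.138]
tool_rot: [179.7, 0.9, 2.0]
wrist_force: [-0.6, 0.5, -3.3]
grip_width: 0.0327
clock: 43.75
ee_pos: [0.5421, 0.0403, 0.1346]
tool_rot: [-180.0, 1.2, 2.9]
wrist_force: [0.4, -0.1, -2.6]
grip_width: 0.0322
```

```bash
python3 -m pendant '-0.5 -0.1 0 0; 0 0 -0.8 0; 0 0 -0.8 0; 0 0 -0.8 0; 0 0 -0.8 0; 0 0 -0.5 0; 0 0 0 0; 0 0 0 0'; python3 - <<'E'
from h import *
s=get_state();print(s["ee_pos"],s["tool_rot"],s["wrist_force"])
f=grab_frame("wrist");cv2.imwrite("pics/w32.png",f["color"]);d=grab_frame("side");crop(d,270,150,370,275,"s32.png")
E
```

```text
clock: 44.55
ee_pos: [0.5356, 0.0328, 0.0928]
tool_rot: [179.9, 1.4, 2.4]
wrist_force: [-0.2, -0.5, -1.9]
grip_width: 0.0327
[0.53555049 0.0328151  0.09284105] [179.86151491   1.38832225   2.40090633] [-0.15799832 -0.47842518 -1.85428907]
```

View pics/w32.png

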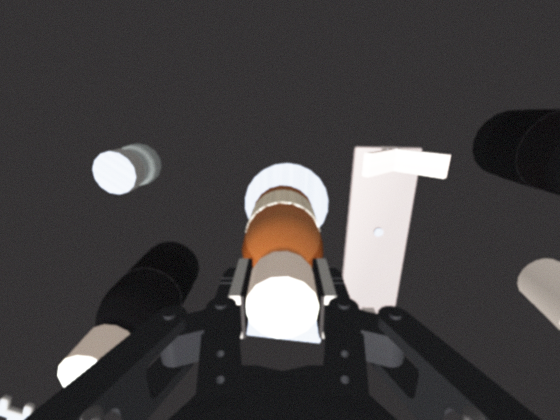

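View pics/s32.png

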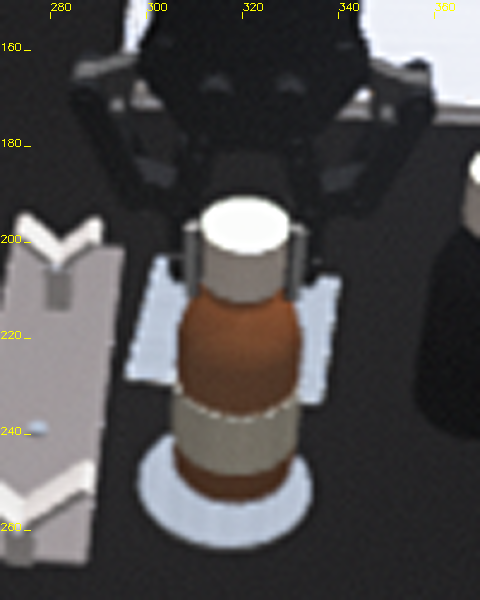

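```bash
python3 -m pendant '0.1 0.7 0 0; 0 0 0 0; 0 0 0 0; 0 0 -0.4 0; 0 0 0 0; 0 0 0 0'; python3 -m pendant '0 0 -0.2 0; 0 0 0 0; 0 0 0 0'
```

```text
clock: 45.25
ee_pos: [0.5383, 0.0417, 0.0904]
tool_rot: [179.9, 1.2, 2.5]
wrist_force: [0.2, 0.4, -2.8]
grip_width: 0.0325
clock: 45.55
ee_pos: [0.5381, 0.0412, 0.0881]
tool_rot: [179.9, 1.2, 2.5]
wrist_force: [-0.3, -0.6, -1.5]
grip_width: 0.033
```

```bash
python3 -m pendant '0 0 -0.2 0; 0 0 0 0; 0 0 0 0'; python3 -m pendant '0 0 -0.2 0; 0 0 0 0; 0 0 0 0'; python3 - <<'E'
from h import *
s=get_state();print(s["ee_pos"],s["tool_rot"],s["wrist_force"])
f=grab_frame("wrist");cv2.imwrite("pics/w33.png",f["color"]);d=grab_frame("side");crop(d,270,150,370,275,"s33.png")
E
```

```text
clock: 45.85
ee_pos: [0.5391, 0.0415, 0.0877]
tool_rot: [179.9, 1.1, 2.4]
wrist_force: [0.3, 0.0, -2.2]
grip_width: 0.0324
clock: 46.15
ee_pos: [0.5399, 0.0419, 0.0874]
tool_rot: [180.0, 1.0, 2.4]
wrist_force: [-0.5, 0.2, -2.3]
grip_width: 0.0326
[0.53986109 0.04188039 0.08742161] [179.99062172   1.04316483   2.43417887] [-0.52128707  0.21813935 -2.33985051]
```

View pics/s33.png

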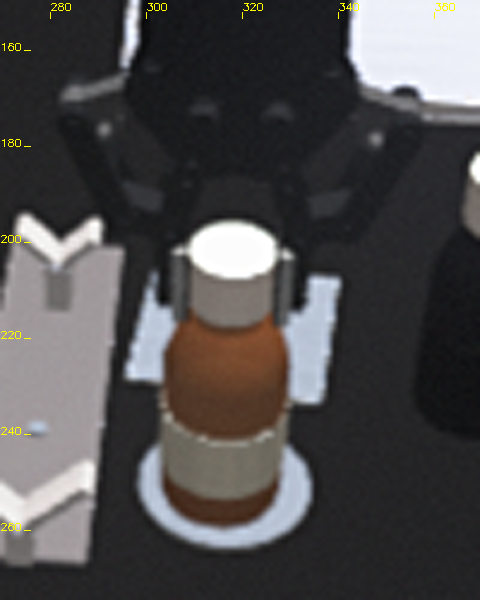

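View pics/w33.png

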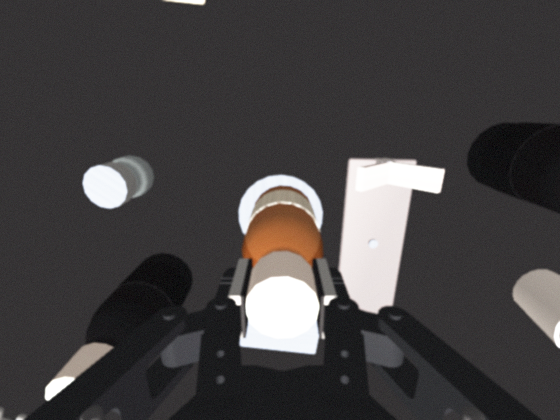

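```bash
python3 -m pendant '-0.2 -0.1 -0.2 0; 0 0 0 0; 0 0 0 0'; python3 -m pendant '0 0 -0.2 0; 0 0 0 0; 0 0 0 0';python3 -m pendant '0 0 -0.2 0; 0 0 0 0; 0 0 0 0'
```

```text
clock: 46.55
ee_pos: [0.5398, 0.0419, 0.0873]
tool_rot: [-179.9, 0.8, 2.5]
wrist_force: [0.1, -0.5, -2.4]
grip_width: 0.0325
clock: 46.85
ee_pos: [0.5401, 0.0425, 0.0873]
tool_rot: [-179.9, 0.9, 2.5]
wrist_force: [-0.6, -0.6, -0.5]
grip_width: 0.0323
clock: 47.15
ee_pos: [0.5404, 0.0429, 0.0873]
tool_rot: [-179.8, 0.9, 2.4]
wrist_force: [-0.5, 0.7, 0.6]
grip_width: 0.0331
```

Force unloaded, so the bottle is standing on the plate. Releasing.

```bash
python3 -m pendant '0 0 0 0; 0 0 0 0;0 0 0 0;0 0 0 0;0 0 0 0' -1; python3 - <<'E'
from h import *
np.set_printoptions(precision=4,suppress=True)
f=grab_frame("wrist");cv2.imwrite("pics/w34.png",f["color"]);d=grab_frame("side")
crop(d,270,150,370,275,"s34.png",[(proj(d,circ(.5385,.041,.134,.017)),(0,255,0),True),(proj(d,circ(.5385,.041,.004,.026)),(0,255,0),True)])
E
```

```text
clock: 47.65
ee_pos: [0.5405, 0.0425, 0.0861]
tool_rot: [-179.8, 0.9, 2.4]
wrist_force: [0.6, 0.3, -0.2]
grip_width: 0.0856
```

View pics/s34.png

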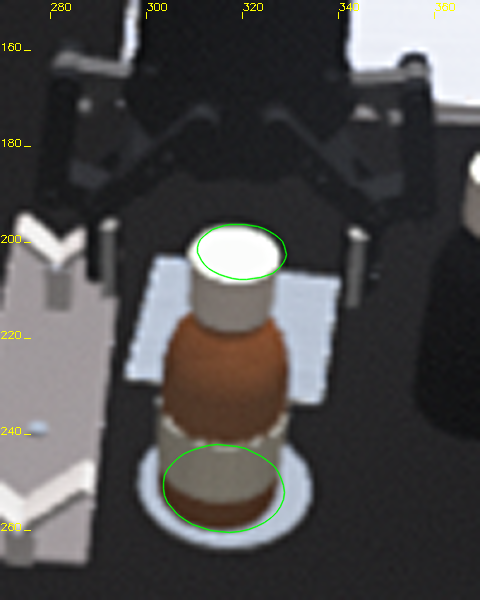

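View pics/w34.png

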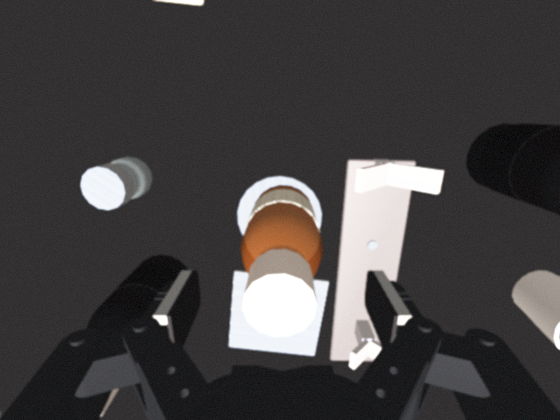

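```bash
python3 -m pendant '0 0 0.6 0; 0 0 1 0; 0 0 1.5 0; 0 0 2 0; 0 0 2 0; 0 0 1.5 0; 0 -2 0 0; 0 -4 0 0; 0 -4 0 0; 0 -4 0 0'; python3 -m pendant '0 -4 0 0; 0 -4 0 0; 0 -4 0 0; 0 -3 0 0; 0 -2 0 0; 0 0 0 0; 0 0 0 0'; python3 - <<'E'
from h import *
s=get_state();print(s["ee_pos"],s["tool_rot"])
f=grab_frame("wrist");cv2.imwrite("pics/w35.png",f["color"]);print(proj(f,[[.5435,-.322,.154]]))
E
```

```text
clock: 48.75
ee_pos: [0.5434, -0.0908, 0.1852]
tool_rot: [-179.5, 0.2, 3.5]
wrist_force: [0.7, -1.6, -0.3]
grip_width: 0.0852
clock: 49.45
ee_pos: [0.5424, -0.2768, 0.1941]
tool_rot: [-179.9, -0.3, 2.8]
wrist_force: [0.2, 0.2, -0.4]
grip_width: 0.0854
[ 0.5424019  -0.27676328  0.19412508] [-179.9056065    -0.33914285    2.82144352]
[[280.51852618 286.47110566]]
```

View pics/w35.png

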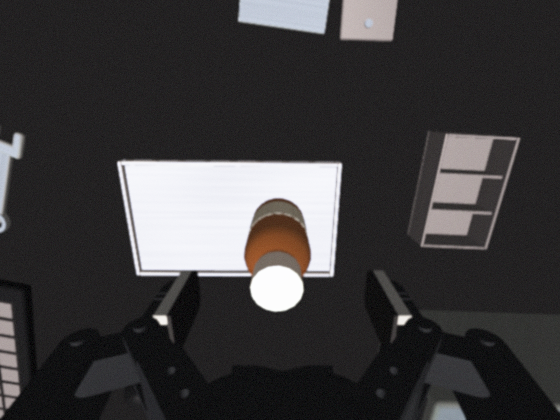

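```bash
python3 -m pendant '0 -1.5 0 -0.02; 0 -1.5 0 -0.02; 0 -1.3 0 0; 0 0 0 0; 0 0 -1 0; 0 0 -1.5 0; 0 0 -1.5 0; 0 0 -1.5 0; 0 0 -1 0; 0 0 0 0'; python3 - <<'E'
from h import *
s=get_state();print(s["ee_pos"],s["tool_rot"])
f=grab_frame("wrist");cv2.imwrite("pics/w36.png",f["color"]);print(proj(f,[[.5415,-.322,.154]]))
E
```

```text
clock: 50.5
ee_pos: [0.5425, -0.3148, 0.1208]
tool_rot: [-179.6, -0.1, 0.9]
wrist_force: [-0.4, 0.3, -0.5]
grip_width: 0.0853
[ 0.54252198 -0.31475595  0.12083955] [-1.79586468e+02 -1.12559847e-01  9.36220570e-01]
[[280.39929924 303.51122045]]
```

View pics/w36.png

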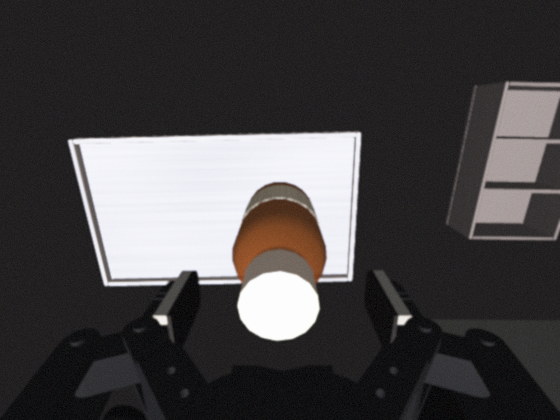

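```bash
python3 -m pendant '-0.1 -0.8 0 0; 0 0 -0.7 0; 0 0 -0.7 0; 0 0 -0.4 0; 0 0 0 0; 0 0 0 0'; python3 - <<'E'
from h import *
f=grab_frame("wrist");cv2.imwrite("pics/w37.png",f["color"]);d=grab_frame("side");crop(d,270,60,410,190,"s37.png")
E
```

```text
clock: 51.15
ee_pos: [0.5435, -0.3252, 0.1043]
tool_rot: [-179.7, -0.4, 0.9]
wrist_force: [1.2, -1.0, -0.2]
grip_width: 0.0855
```

View pics/w37.png

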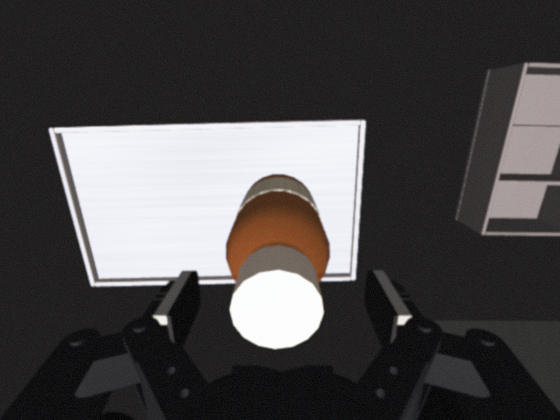

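View pics/s37.png

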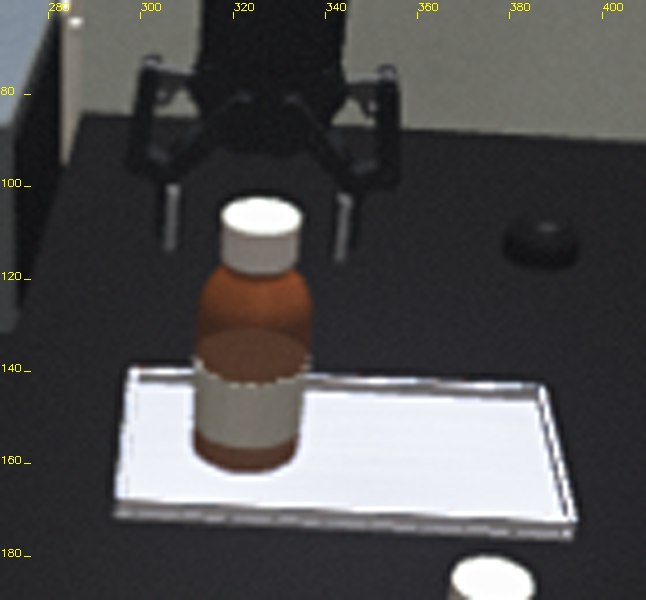

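```bash
python3 -m pendant '-0.2 0.2 -0.2 0; 0 0 0 0; 0 0 0 0'; python3 -m pendant '0 0 0 0; 0 0 0 0;0 0 0 0;0 0 0 0;0 0 0 0;0 0 0 0' 1 70; python3 -m pendant '0 0 0.3 0; 0 0 0.7 0; 0 0 1 0; 0 0 1 0; 0 0 1 0; 0 0 1 0; 0 0 0 0'; python3 - <<'E'
from h import *
f=grab_frame("wrist");cv2.imwrite("pics/w38.png",f["color"]);d=grab_frame("side");crop(d,270,40,410,190,"s38.png")
E
```

```text
clock: 51.55
ee_pos: [0.5418, -0.3228, 0.1029]
tool_rot: [-179.8, -0.5, 0.9]
wrist_force: [1.4, 0.7, -0.8]
grip_width: 0.0855
clock: 52.15
ee_pos: [0.5417, -0.323, 0.1034]
tool_rot: [-179.8, -0.5, 0.9]
wrist_force: [-0.7, 0.3, 1.3]
grip_width: 0.0404
clock: 52.85
ee_pos: [0.5389, -0.3209, 0.1541]
tool_rot: [-179.6, -0.1, 0.9]
wrist_force: [0.2, -0.8, -4.1]
grip_width: 0.0406
```

View pics/s38.png

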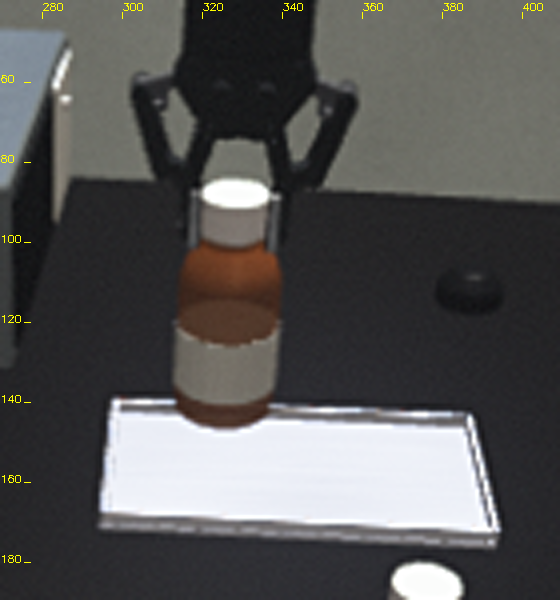

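```bash
python3 -m pendant '0 1 0 0; 0 2 0 0; 0 3 0 0; 0 3 0 0; 0 3 0 0; 0 3 0 0; 0 3 0 0; 0 2 0 0; 0 1.5 0 0; 0 0 0 0'; python3 - <<'E'
from h import *
print(get_state()["ee_pos"])
E
```

```text
clock: 53.95
ee_pos: [0.5293, -0.0892, 0.1466]
tool_rot: [-179.2, 0.7, 1.0]
wrist_force: [0.1, 0.2, -5.1]
grip_width: 0.041
[ 0.52930598 -0.08920934  0.14664159]
```

```bash
python3 -m pendant '0.5 1.2 0 0; 0.4 1 0 0; 0 0.5 0 0; 0 0 0 0; 0 0 -0.8 0; 0 0 -0.8 0; 0 0 -0.8 0; 0 0 -0.6 0; 0 0 0 0; 0 0 0 0'; python3 - <<'E'
from h import *
print(get_state()["ee_pos"],get_state()["tool_rot"])
f=grab_frame("wrist");cv2.imwrite("pics/w39.png",f["color"]);d=grab_frame("side");crop(d,260,110,400,270,"s39.png")
d=grab_frame("scene");crop(d,210,100,350,240,"c39.png")
E
```

```text
clock: 54.95
ee_pos: [0.5372, -0.0656, 0.1122]
tool_rot: [-179.4, 0.9, 0.6]
wrist_force: [-0.4, 0.5, -4.3]
grip_width: 0.0405
[ 0.53721152 -0.0655949   0.11216195] [-179.3986266     0.94816086    0.60628735]
```

View pics/w39.png

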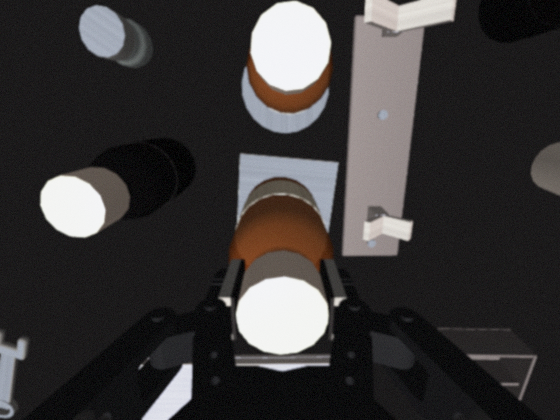

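View pics/c39.png

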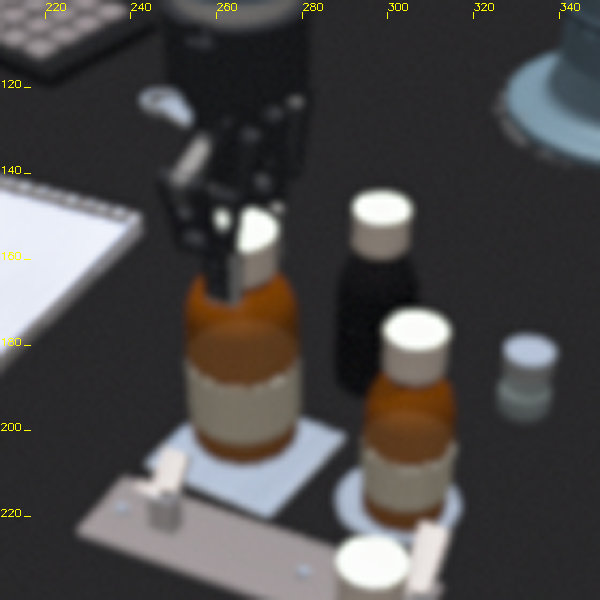

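```bash
python3 -m pendant '0.1 0.35 -0.2 0; 0 0 -0.4 0; 0 0 -0.3 0; 0 0 0 0; 0 0 0 0'; python3 -m pendant '0 0 -0.2 0; 0 0 0 0; 0 0 0 0'; python3 -m pendant '0 0 -0.2 0; 0 0 0 0; 0 0 0 0'
```

```text
clock: 55.6
ee_pos: [0.5399, -0.061, 0.1041]
tool_rot: [-179.4, 0.7, 0.7]
wrist_force: [0.2, 0.5, -4.5]
grip_width: 0.0408
clock: 55.9
ee_pos: [0.5411, -0.0612, 0.1048]
tool_rot: [-179.3, 0.6, 0.7]
wrist_force: [1.0, 0.6, -4.1]
grip_width: 0.0404
clock: 56.2
ee_pos: [0.5415, -0.0613, 0.104]
tool_rot: [-179.3, 0.6, 0.6]
wrist_force: [-0.7, 0.4, -1.7]
grip_width: 0.0403
```

```bash
python3 -m pendant '-0.1 0 -0.2 0; 0 0 0 0; 0 0 0 0'; python3 -m pendant '0 0 -0.2 0; 0 0 0 0; 0 0 0 0'; python3 - <<'E'
from h import *
d=grab_frame("side");crop(d,260,110,400,270,"s40.png")
E
```

```text
clock: 56.5
ee_pos: [0.542, -0.0612, 0.1039]
tool_rot: [-179.3, 0.5, 0.6]
wrist_force: [0.4, 0.4, -2.6]
grip_width: 0.0403
clock: 56.8
ee_pos: [0.5423, -0.0611, 0.1039]
tool_rot: [-179.2, 0.5, 0.6]
wrist_force: [-1.0, 0.4, -1.6]
grip_width: 0.0403
```

View pics/s40.png

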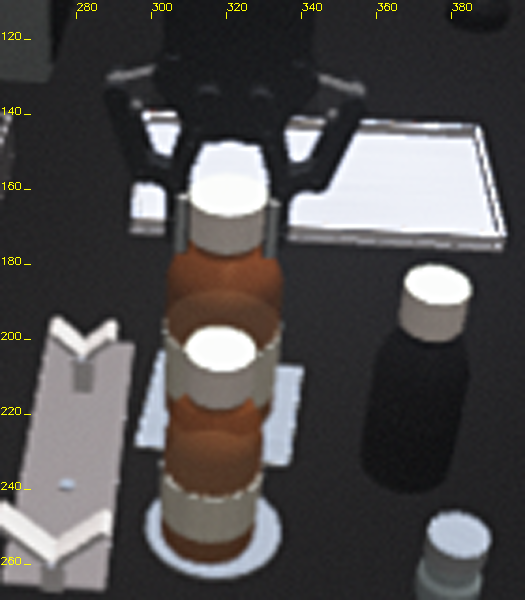

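```bash
python3 -m pendant '0 0 -0.2 0; 0 0 0 0; 0 0 0 0'; python3 -m pendant '0 0 -0.2 0; 0 0 0 0; 0 0 0 0';  python3 -m pendant '0 0 0 0; 0 0 0 0;0 0 0 0;0 0 0 0;0 0 0 0' -1; python3 -m pendant '0 0 0.6 0; 0 0 1 0; 0 0 1.5 0; 0 0 2 0; 0 0 2 0; 0 0 2 0; 0 0 0 0; 0 0 0 0'; python3 - <<'E'
from h import *
import pickle
F={n:grab_frame(n) for n in("scene","side","wrist")};pickle.dump(F,open("f41.pkl","wb"))
for n in F: cv2.imwrite(f"pics/{n}41.png",F[n]["color"])
E
```

```text
clock: 57.15
ee_pos: [0.5425, -0.0609, 0.1039]
tool_rot: [-179.2, 0.5, 0.6]
wrist_force: [-0.1, 1.3, -0.9]
grip_width: 0.0406
clock: 57.45
ee_pos: [0.5427, -0.0609, 0.104]
tool_rot: [-179.2, 0.6, 0.6]
wrist_force: [-2.3, -0.2, 0.9]
grip_width: 0.0405
clock: 57.95
ee_pos: [0.5446, -0.0609, 0.1035]
tool_rot: [-179.2, 0.3, 0.6]
wrist_force: [0.6, 0.6, -0.8]
grip_width: 0.0854
clock: 58.75
ee_pos: [0.5452, -0.0613, 0.2025]
tool_rot: [-179.2, 0.1, 0.6]
wrist_force: [-0.4, 0.0, -0.7]
grip_width: 0.0854
```

View pics/wrist41.png

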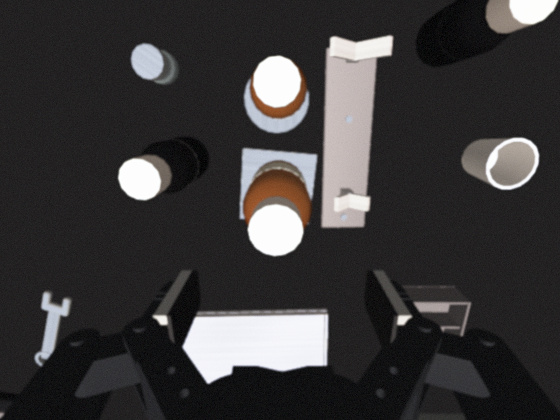

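```bash
python3 - <<'E'
from h import *
import pickle
np.set_printoptions(precision=4,suppress=True)
F=pickle.load(open("f41.pkl","rb"))
w,d,c=F["wrist"],F["side"],F["scene"]
def cap(f,P,z,name,rad=14):
    u,v=proj(f,[[*P,z]])[0]; u0,v0=int(u)-int(rad*1.6),int(v)-int(rad*1.6); n=int(rad*3.2)
    g=f["color"][max(v0,0):v0+n,max(u0,0):u0+n].min(axis=2); m=(g>228).astype(np.uint8)
    k,l,s,ce=cv2.connectedComponentsWithStats(m)
    i=1+np.argmax(s[1:,4]); q=ce[i]+[max(u0,0),max(v0,0)]
    print(name,"px",q,"area",s[i,4],"->",ray(f,*q,z))
cap(w,(.541,-.061),.154,"L wrist",25);cap(d,(.541,-.061),.154,"L side",13);cap(c,(.541,-.061),.154,"L scene",13)
cap(w,(.539,.041),.134,"S wrist",22);cap(d,(.539,.041),.134,"S side",12);cap(c,(.539,.041),.134,"S scene",12)
# nominal plates: square (.538,-.062) round (.537,.040). Column: dark pixels around cradle head in scene/side
w2=proj(c,[[.4568,.3356,.053]]);print("balance scene px",w2,c["color"][int(w2[0,1]),int(w2[0,0])])
for s in np.arange(-.165,.1,.011):  # profile along column axis in both views
    P=[.4568+.0506*s,.3356+.9987*s,.056]
    r=[]
    for f in(c,d):
        u,v=proj(f,[P])[0]; r.append(f["color"][int(round(v)),int(round(u))].tolist() if 0<=v<419.4 else None)
    print(round(float(s),3),r)
for n,z,P in(("jar",.046,(.4194,.0623)),):print(n,proj(F["scene"],[[*P,z]]))
f0=pickle.load(open("f0.pkl","rb"))
for nm,(u0,v0,u1,v1) in{"jar":(322,174,342,198),"beaker":(212,246,244,284)}.items():
    T=f0["scene"]["color"][v0:v1,u0:u1]; S=c["color"][v0-8:v1+8,u0-8:u1+8]
    r=cv2.matchTemplate(S,T,cv2.TM_CCOEFF_NORMED);_,mx,_,loc=cv2.minMaxLoc(r);print(nm,"shift px",loc[0]-8,loc[1]-8,mx)
E
```

```text
L wrist px [275.1328 229.5883] area 2101 -> [ 0.5394 -0.0611  0.154 ]
L side px [321.0582 155.7568] area 962 -> [ 0.5436 -0.0869  0.154 ]
L scene px [266.9825 157.2807] area 114 -> [ 0.5413 -0.0634  0.154 ]
S wrist px [276.4558  81.1696] area 1810 -> [0.5395 0.0443 0.134 ]
S side px [318.4314 202.7778] area 153 -> [0.5409 0.0444 0.134 ]
S scene px [306.8095 176.631 ] area 84 -> [0.5416 0.0432 0.134 ]
balance scene px [[431.65   220.8401]] [162 147 137]
-0.165 [[41, 39, 40], [37, 36, 35]]
-0.154 [[41, 40, 40], [36, 36, 37]]
-0.143 [[97, 86, 83], [100, 88, 84]]
-0.132 [[99, 90, 86], [87, 80, 76]]
-0.121 [[138, 126, 117], [210, 192, 181]]
-0.11 [[119, 108, 101], [211, 195, 185]]
-0.099 [[203, 192, 184], [214, 196, 186]]
-0.088 [[221, 221, 224], [213, 196, 185]]
-0.077 [[140, 127, 120], [213, 197, 186]]
-0.066 [[102, 93, 89], [214, 198, 186]]
-0.055 [[138, 126, 118], [212, 196, 185]]
-0.044 [[164, 148, 136], [214, 197, 187]]
-0.033 [[131, 121, 114], [215, 198, 186]]
-0.022 [[139, 127, 120], [214, 199, 188]]
-0.011 [[119, 108, 101], [214, 199, 187]]
0.0 [[139, 127, 118], [213, 198, 185]]
0.011 [[152, 140, 131], [217, 201, 190]]
0.022 [[132, 121, 115], [218, 202, 190]]
0.033 [[139, 126, 117], [214, 198, 187]]
0.044 [[138, 125, 117], [209, 192, 181]]
0.055 [[101, 89, 86], None]
0.066 [[102, 88, 85], None]
0.077 [[102, 90, 87], None]
0.088 [[42, 40, 41], None]
0.099 [[42, 39, 40], None]
jar [[329.9956 182.004 ]]
jar shift px 0 0 0.9997705817222595
beaker shift px 0 0 0.9998521208763123
```

```bash
python3 -m pendant '0 0 1 0; 0 0 0 0; 0 0 0 0'; python3 -c "
from cell import job_done
print(job_done())"
```

```text
clock: 59.2
ee_pos: [0.5427, -0.0612, 0.2094]
tool_rot: [-179.2, 0.5, 0.6]
wrist_force: [-0.1, 1.2, -1.2]
grip_width: 0.0854
the job is handed in; nothing more can be done
None
```

I parked both bottles upright in the tray and laid the column in the cradle with its head in the wide saddle. I then put the small bottle back on the round plate and the large one on the square plate. Everything is released, and the job was handed in at about 59 s with the gripper open and clear; no verdict was reported.

**Last checks:**
- **Large bottle:** about 2 mm from the centre of the square plate, by the wrist and scene cameras. The side-camera reading was useless because the cap merged with the bright tray behind it.
- **Small bottle:** about 5 mm from the centre of the round plate, with all three cameras agreeing.
- **Column:** the ends and shoulder lie within about a centimetre of where a seated column's should be, as finely as I sampled along it. The close view before I left showed the head centred in the wide saddle.
- **Jar and beaker:** no shift between the first and last scene pictures.
- **Not checked by eye:** the last side and scene pictures, because the picture limit was reached; I used only the numbers from them.

**What disagreed with the description:** the real fingertips stand 20–40 mm above the reported tool point, not 25 mm ahead of it. Because of this the first grasp closed in free air above the large cap without touching anything. I measured the offset from the cameras and used it for every later grasp.

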